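# Clear the empties and restock the guest toiletries organiser

## Robot

A 7-joint arm with a two-finger parallel gripper is mounted at the origin on the work surface. World frame = base frame: x ahead of the robot, y to its left, z up, the work surface at z = 0. Lengths are in mm, angles in rad, forces in N, time in s.
With the tool pointing down it reaches from about 400 to 875 mm from the base axis. Payload 19.3 kg.
Tool frame: the origin (TCP) lies midway between the tips of the shut fingers; the grasp point (between the pads) lies 19 mm behind it; z points along the fingers, y is the line along which they close (so a half turn about z gives the same grasp; the last joint's range is limited). The gripper opens to 85 mm and grips with 20 to 120 N. Pads are 22 mm wide; open, the fingers measure 114 mm over their backs; the gripper's body (76 mm by 85 mm) begins 54 mm behind the grasp point. The pads swing forward as they close: fully open they stand 13 mm farther back than shut.
Start: joints at [1.116, 0.521, -0.036, 1.599, 0.021, 1.021, -0.113], TCP at [234.581, -579.298, 231.291] pointing down, gripper open.
Joint ranges: [-2.91, 2.91], [-0.3, 2.13], [-1.5, 1.42], [0.17, 2.43], [-1.26, 4.41], [0.16, 1.93], [-2.52, 2.52]. Speed limits (rad/s): [1.89, 1.89, 2.39, 2.39, 3.01, 3.01, 3.01].

## Interface

Orientations are given as a unit quaternion [w, x, y, z].
In Python, from rig import * gives the robot as it stands.
- The arm moves only by the tool drive_tool, never from a script. Its argument "increments" is one flat list of numbers, 6 for each row, row after row: the shift along the tool's x, y, z in m, then the turn, a rotation vector about the tool's x, y, z in rad. In form: [x, y, z, rx, ry, rz, x, y, z, rx, ry, rz, ...]. A call has 1 to 12 rows; each row shifts and turns the commanded pose from where the row before left it, along the tool's axes as they then stand; what a row does not reach is not made up. A row lasts 1/12 s, in which the tool goes at most 41.7 mm and 7.16 degrees, less where a joint would pass 70% of its speed; a pose out of reach is approached as far as the arm can. A call with a gripper value outside its range is refused whole. "fingers" is the finger opening in m, from 0 to 0.0854, set as the call begins (left out, the last holds). The fingers move at their own pace and stop on an object; the grip force is fixed at half the most. Time passes only in rows, so rows that do not move let the fingers close. It gives the time, the measured TCP pose, the force, the opening and the grip force at its end, in the units of the state.
- sense(): the state, without advancing time (a new reading comes with each control period).
- get_image(name): name is "side" or "top" or "wrist"; returns (picture, depth): 400x640x3 uint8, red, green, blue; 400x640 float32, mm along the optical axis (not along the pixel's ray), 0 where there is no reading.
- calibration(name): a dict with "fx", "fy", "cx", "cy" (pixels), "camera_from_world" (4x4, takes a point from world to camera coordinates). Camera axes: x right, y down, z forward; pixel columns grow to the right and rows downward; lengths in mm; the calibration is good to about 2 mm. A picture is of the moment at which its call begins: read the wrist's pose just before it. calibration takes no time and is no camera call; for the wrist camera it gives the pose at the moment of the call.
- finish_job(): hands the job in; it is judged then, once.
Trained networks look in the newest picture that a camera, given by its name, has taken for a name from the list of things; names that differ only in an ending like _2 or _b are one class to them, and where a whole thing is asked for, a point or a joint stands for the part that bears it (a point fixed in the world has none). Each returns a list of dicts, best first, with "conf" (0 to 1); they miss things now and then, are a little off and sometimes report something else, mostly with a low value. They report only what shows in the picture. A call takes as long as a camera call.
- boxes_of(camera, thing): "bbox" ([left, top, right, bottom] in pixels, round what is visible of it).
- masks_of(camera, thing): "region" (400x640 bool, what is visible of it) and "bbox" ([left, top, right, bottom] in pixels, round what is visible of it).
The state is a dict: "t": time; "joints": joint angles; "qvel": joint speeds; "joint_efforts": joint torques, N m; "ee_pos": TCP position; "eef_rot": TCP orientation; "wrist_force": force on the tool from outside, world axes, zero at the start; "ft_torque": the same for the moment, N m; "grip_width": finger opening in mm; "finger_force": force on a finger pad.
Only numpy, scipy, OpenCV 4.12 (cv2) and the standard library are available. Lean on these libraries where they do the work, as an engineer would, in place of code of your own. Each camera call takes 0.05 s, during which the arm holds its last target. There are 200 camera calls.

## Task

Get the washbasin counter ready for guests. First throw every empty piece of cardboard (the cartons and roll cores) into the steel waste bin; then stand the toiletries upright, right down in the white organiser, one at a time in pocket-number order: round bottle in pocket 1, square bottle in 2, jar in 3, tube in 4, roll-on in 5. Some may be missing: leave their pockets empty and carry on with the next; leave the tumbler and the cotton jar standing where they are.

Things in the scene. Friction and masses are not known exactly. Their poses are not given: they have to be found in the camera images.
- organiser: White ceramic organiser fixed to the counter, 304 mm long (y), 58 deep (x), 40 high: five open pockets in a row, walls 4 mm. A foot 8 mm high and 24 mm wide runs along both long sides, with 1 to 5 black raised dots by each pocket giving its number: pocket 1 at the +y end (left as seen from the robot), pocket 5 at the -y end. Origin: centre of the underside.
- pocket1 (a point): Centre of the inner floor of pocket 1 (1 dot); the pocket is 50 mm (along the organiser's x) by 56 mm (along its y) inside and 35 mm deep, pocket pitch 60 mm. Axes as the organiser's.
- pocket2 (a point): Centre of the inner floor of pocket 2 (2 dots); the pocket is 50 mm (along the organiser's x) by 56 mm (along its y) inside and 35 mm deep, pocket pitch 60 mm. Axes as the organiser's.
- pocket3 (a point): Centre of the inner floor of pocket 3 (3 dots); the pocket is 50 mm (along the organiser's x) by 56 mm (along its y) inside and 35 mm deep, pocket pitch 60 mm. Axes as the organiser's.
- pocket4 (a point): Centre of the inner floor of pocket 4 (4 dots); the pocket is 50 mm (along the organiser's x) by 56 mm (along its y) inside and 35 mm deep, pocket pitch 60 mm. Axes as the organiser's.
- pocket5 (a point): Centre of the inner floor of pocket 5 (5 dots); the pocket is 50 mm (along the organiser's x) by 56 mm (along its y) inside and 35 mm deep, pocket pitch 60 mm. Axes as the organiser's.
- bin: Square open waste bin of steel, 170 x 170 x 90 mm high, walls 4 mm, fixed to the counter at the robot's right. Origin: centre of the underside.
- bin_in (a point): Centre of the bin's inner floor, about 4 mm above the counter; axes along the bin's sides, z up.
- round_bottle: White round bottle, 85 mm high: body 38 mm diameter to 58 mm height, then a narrow round cap 22 mm in diameter and 27 mm tall. Origin: centre of the underside, z up its axis. Starts upright.
- square_bottle: Amber glass square bottle, 82 mm high: body 34 x 34 mm (its x, y) to 58 mm height, then a black round cap 20 mm in diameter and 24 mm tall. Origin: centre of the underside, z up. Starts upright.
- jar: Squat round jar, 58 mm high: clear glass body 38 mm diameter to 34 mm height, white lid 40 mm diameter and 24 mm tall above it. Origin: centre of the underside, z up. Starts upright.
- tube: White tube standing on its black round cap, 86 mm high: cap 36 mm diameter to 22 mm height, body 36 (x) x 24 (y) mm to 52 mm, then a flat tail 38 mm wide along its x and 10 mm thick along its y up to 86 mm. Origin: centre of the underside, z up. Starts upright.
- rollon: White roll-on, 74 mm high: cylinder 38 mm diameter to 55 mm height with a round dome on top. Origin: centre of the underside, z up. Starts upright.
- carton_low: Empty low cardboard carton (rubbish), 64 (x) x 40 (y) x 58 (z) mm. Origin: centre of the underside.
- carton_tall: Empty tall cardboard carton with a paper band (rubbish), 36 x 36 x 80 (z) mm. Origin: centre of the underside.
- core_long: Cardboard roll core (rubbish), an open tube standing on end, 42 mm outside, 35 mm inside diameter, 80 mm long (z). Origin: centre of its lower end.
- core_stub: Short piece of cardboard roll core (rubbish), an open tube standing on end, 42 mm outside, 35 mm inside diameter, 58 mm long (z). Origin: centre of its lower end.
- tumbler: White ceramic tumbler, 62 mm across, 85 mm high, standing loose; not to be disturbed. Origin: centre of the underside.
- cotton_jar: Wide glass jar with a steel lid, 62 mm across, 75 mm high, standing loose; not to be disturbed. Origin: centre of the underside.

How it is judged:
By the outcome, as a careful person would: the job done as asked, in the order asked, and still so for the second after the job is handed in, with the robot touching nothing.
Of round_bottle, square_bottle, jar, tube, rollon only 4 to 5 are there at a start; the rules pass over those that are not, and their reading is None.
Of carton_low, carton_tall, core_long, core_stub only 3 to 4 are there at a start; the rules pass over those that are not, and their reading is None.
At some moment in a run one of carton_low, core_stub may be knocked a few centimetres aside while the robot is not near it.
It also fails if it takes over 210 s, if anything falls off the work surface, if the arm or the gripper's body presses on something with over 40 N, if the wrist force passes 120 N, or if a joint passes its speed limit or range.

## Working session

There is one attempt and no reset: what is moved stays moved. The work goes in short steps, Python scripts to look and compute and a tool call to move; the robot and the scene stay as the last step left them, time stands still between calls to the robot, and variables do not carry over. Pictures are saved under pics/ and viewed, at most 14 in all, crops included, and the job is handed in when it is done.

Besides the shell and the picture viewer there is one more tool, called after "Request:" as a command line: name --argument value ..., lists and objects as JSON in quotes. drive_tool: Moves the arm, as the interface text tells. Its arguments: {"type":"object","properties":{"increments":{"type":"array"},"fingers":{"type":"number"}},"required":["increments"]}

```bash
mkdir -p pics; ls; python3 - <<'E'
from rig import *
import cv2,numpy as np
s=sense();print({k:np.round(v,3) for k,v in s.items()})
for n in("top","side","wrist"):
    p,d=get_image(n);np.savez(f"{n}0.npz",p=p,d=d)
    cv2.imwrite(f"pics/{n}0.png",p[:,:,::-1]);c=calibration(n);print(n,c["fx"],c["fy"],c["cx"],c["cy"],np.round(c["camera_from_world"],3).tolist(),(d>0).mean())
E
```

```text
pics
{'t': np.float64(0.0), 'joints': array([ 1.116,  0.522, -0.036,  1.6  ,  0.021,  1.021, -0.113]), 'qvel': array([-0.   ,  0.   ,  0.001,  0.001, -0.001,  0.004,  0.001]), 'joint_efforts': array([-1.0000e-03, -9.2711e+01,  1.9790e+00, -3.6993e+01,  1.8000e-02,
        8.0000e-03, -0.0000e+00]), 'ee_pos': array([ 234.462, -578.974,  230.73 ]), 'eef_rot': array([-0.001,  0.982,  0.191, -0.   ]), 'wrist_force': array([-0.266,  0.481, -0.05 ]), 'ft_torque': array([ 0.024, -0.021, -0.018]), 'finger_force': np.float64(0.0), 'grip_width': np.float64(85.181)}
top 389.77361866872843 389.77361866872843 321.4144412156938 195.01157123652666 [[-0.021, -0.999, 0.034, 2.964], [-0.985, 0.015, -0.172, 523.086], [0.171, -0.037, -0.985, 863.474], [0.0, 0.0, 0.0, 1.0]] 0.99609375
side 456.4377652638744 456.4377652638744 323.8420577687825 203.37931781179117 [[-0.962, -0.273, -0.016, 515.403], [-0.137, 0.531, -0.836, 110.2], [0.237, -0.802, -0.548, 1044.0], [0.0, 0.0, 0.0, 1.0]] 0.99609765625
wrist 335.47907475213594 335.47907475213594 314.77043345881543 198.18459892313487 [[0.375, -0.927, -0.002, -623.591], [-0.89, -0.36, 0.279, -36.996], [-0.26, -0.103, -0.96, 380.084], [0.0, 0.0, 0.0, 1.0]] 0.99576171875
```

View pics/top0.png

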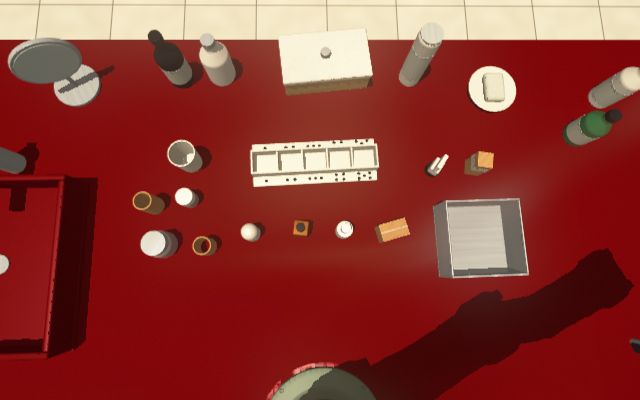

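View pics/side0.png

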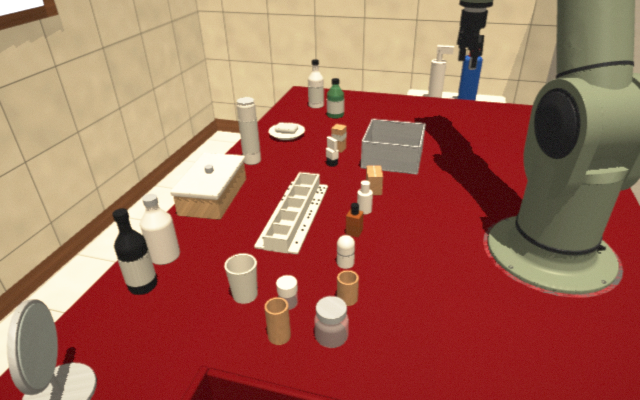

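The top view shows all nine items. Rubbish: core_long (148,202), core_stub (204,245), carton_low (393,230), carton_tall (481,162). Toiletries: jar (186,197), roll-on (250,231), square bottle (301,228), round bottle (345,229), tube (438,165). The bin is at (482,238) and the organiser at (315,162). The side view agrees.

```bash
cat > h.py <<'E'
from rig import *
import cv2,numpy as np
def cloud(cam,d,m,c=None):
    c=c or calibration(cam);v,u=np.nonzero(m&(d>0));z=d[v,u]
    P=np.stack([(u-c["cx"])/c["fx"]*z,(v-c["cy"])/c["fy"]*z,z],1)
    T=c["camera_from_world"];return (P-T[:3,3])@T[:3,:3]
def look(cam,things,fresh=True,save=None,minc=0.3):
    c=calibration(cam);p,d=get_image(cam)
    if save: cv2.imwrite(save,p[:,:,::-1])
    out={}
    for t in things:
        for r in masks_of(cam,t)[:2]:
            if r["conf"]<minc: continue
            m=cv2.erode(r["region"].astype(np.uint8),np.ones((2,2)))>0
            W=cloud(cam,d,m,c)
            if len(W)<8: continue
            W=W[W[:,2]>4] if (W[:,2]>4).sum()>8 else W
            zt=np.percentile(W[:,2],96);top=W[W[:,2]>zt-8]
            rc=cv2.minAreaRect(top[:,:2].astype(np.float32));ra=cv2.minAreaRect(W[:,:2].astype(np.float32))
            f=lambda r:[round(float(x),1) for x in (*r[0],*r[1],r[2])]
            print(cam,t,round(r["conf"],2),"bbox",np.round(r["bbox"]).astype(int).tolist(),"zt",round(zt,1),"top",f(rc),"all",f(ra),len(W))
            out.setdefault(t,W)
    return out
E
python3 - <<'E'
from h import *
T=["round_bottle","square_bottle","jar","tube","rollon","carton_low","carton_tall","core_long","core_stub","tumbler","cotton_jar","organiser","bin"]
A=look("top",T);B=look("side",T)
np.savez("obs.npz",**{"top_"+k:v for k,v in A.items()},**{"side_"+k:v for k,v in B.items()})
E
```

```text
top round_bottle 0.76 bbox [335, 220, 354, 238] zt 86.6 top [440.9, -56.7, 19.8, 20.3, 0.1] all [439.0, -57.6, 32.0, 34.3, 44.0] 205
top square_bottle 0.54 bbox [293, 219, 308, 238] zt 83.5 top [446.0, 43.2, 17.8, 17.7, 0.6] all [444.3, 41.5, 31.0, 31.5, 81.5] 204
top jar 0.56 bbox [171, 188, 199, 209] zt 60.1 top [521.1, 304.7, 35.6, 36.5, 46.5] all [521.1, 304.7, 35.6, 36.5, 46.5] 306
top tube 0.81 bbox [423, 154, 446, 179] zt 86.6 top [587.8, -282.5, 10.0, 34.5, 53.4] all [587.2, -283.0, 32.4, 35.0, 42.7] 246
top tube 0.75 bbox [247, 140, 378, 188] zt 40.8 top [612.3, 7.6, 60.0, 303.0, 2.3] all [610.4, 7.5, 105.0, 303.3, 2.5] 4181
top rollon 0.54 bbox [241, 227, 260, 239] zt 74.1 top [439.6, 158.0, 28.9, 28.7, 1.4] all [437.6, 156.3, 33.0, 32.3, 0.4] 236
top carton_low 0.89 bbox [375, 221, 410, 243] zt 60.9 top [438.0, -169.4, 39.5, 64.3, 13.0] all [438.0, -169.4, 39.5, 64.3, 13.0] 494
top carton_low 0.47 bbox [251, 141, 380, 187] zt 40.8 top [612.4, 6.4, 60.0, 301.3, 2.3] all [610.0, 7.2, 103.4, 302.9, 2.6] 4099
top carton_tall 0.94 bbox [463, 154, 493, 179] zt 82.0 top [592.1, -
[... 2393 characters left out ...]
.6] all [438.5, 168.8, 36.1, 24.1, 23.8] 464
side core_stub 0.55 bbox [338, 272, 360, 308] zt 58.8 top [411.3, 264.8, 37.6, 41.2, 12.0] all [410.7, 265.6, 38.7, 42.3, 9.3] 577
side tumbler 0.76 bbox [223, 252, 259, 306] zt 84.9 top [616.2, 309.9, 57.1, 60.5, 29.0] all [616.5, 310.6, 58.4, 60.9, 8.6] 1182
side cotton_jar 0.91 bbox [316, 295, 347, 349] zt 76.9 top [417.9, 368.2, 50.6, 50.4, 60.3] all [417.0, 371.3, 55.0, 55.0, 60.3] 1369
side organiser 0.88 bbox [252, 176, 327, 252] zt 41.2 top [613.9, 9.0, 60.1, 308.8, 2.4] all [612.5, 9.4, 104.5, 310.7, 2.5] 2926
side bin 0.59 bbox [359, 119, 427, 175] zt 89.1 top [415.6, -365.4, 166.5, 181.8, 0.8] all [416.2, -322.8, 169.6, 270.6, 0.8] 2757
```

Request:
drive_tool --increments '[0, 0, 0, 0, 0, -0.114, 0, 0, 0, 0, 0, -0.114, 0, 0, 0, 0, 0, -0.114, 0, 0, 0, 0, 0, -0.114, 0, 0, 0, 0, 0, -0.114, 0, 0, 0, 0, 0, -0.114, 0, 0, 0, 0, 0, -0.114, 0, 0, 0, 0, 0, -0.114, 0, 0, 0, 0, 0, -0.114]' --fingers 0.065

```text
t: 2.3
ee_pos: [234.6, -579.3, 231.3]
eef_rot: [-0.0, 0.76, 0.65, -0.0]
wrist_force: [-1.4, -0.3, 0.0]
grip_width: 64.7
finger_force: 0.0
```

Request:
drive_tool --increments '[0.01, 0.014, 0, 0, 0, 0, 0.0216, 0.028, 0, 0, 0, 0, 0.0216, 0.028, 0, 0, 0, 0, 0.0216, 0.028, 0, 0, 0, 0, 0.0216, 0.028, 0, 0, 0, 0, 0.0216, 0.028, 0, 0, 0, 0, 0.0216, 0.028, 0, 0, 0, 0, 0.0216, 0.028, 0, 0, 0, 0, 0.0216, 0.028, 0, 0, 0, 0, 0.0216, 0.028, 0, 0, 0, 0, 0.0216, 0.028, 0, 0, 0, 0, 0.0216, 0.028, 0, 0, 0, 0]'

```text
t: 3.3
ee_pos: [593.3, -385.2, 231.3]
eef_rot: [0.0, 0.761, 0.648, -0.0]
wrist_force: [-0.3, 0.2, -0.5]
grip_width: 64.5
finger_force: 0.0
```

```bash
cat >> h.py <<'E'
def go(*targets):
    s=sense();q=s["eef_rot"];p=np.array(s["ee_pos"]);psi=2*np.degrees(np.arctan2(q[2],q[1]));psi=(psi+180)%360-180
    print("t",round(float(s["t"]),2),"tcp",np.round(p,1),"psi",round(psi,2),"w",round(float(s["grip_width"]),1),"F",np.round(s["wrist_force"],1),"ff",round(float(s["finger_force"]),1),"j7",round(s["joints"][6],2))
    for x,y,z,a in targets:
        r=np.radians(psi);d=np.array([x,y,z])-p
        print("  d tool[mm]",np.round([np.cos(r)*d[0]+np.sin(r)*d[1],np.sin(r)*d[0]-np.cos(r)*d[1],-d[2]],1),"then rz",round(-np.radians(a-psi),3))
        p=np.array([x,y,z]);psi=a
E
python3 - <<'E'
from h import *
go((592.3,-384.5,48,81))
look("wrist",["carton_tall","tube"],save="pics/w1.png")
E
```

```text
t 3.3 tcp [ 593.3 -385.2  231.3] psi 80.82 w 64.5 F [-0.3  0.2 -0.5] ff 0.0 j7 0.18
  d tool[mm] [  0.5  -1.1 183.3] then rz -0.003
wrist carton_tall 0.79 bbox [296, 152, 338, 202] zt 82.1 top [595.6, -384.9, 35.9, 35.0, 80.4] all [595.6, -384.7, 36.3, 35.0, 80.3] 1860
wrist tube 0.71 bbox [268, 47, 317, 88] zt 87.8 top [591.0, -283.4, 10.0, 37.0, 53.2] all [590.8, -283.8, 33.9, 37.0, 49.9] 1316
```

Request:
drive_tool --increments '[0, 0, 0.02, 0, 0, 0, 0, 0, 0.033, 0, 0, 0, 0, 0, 0.033, 0, 0, 0, 0, 0, 0.033, 0, 0, 0, 0, 0, 0.033, 0, 0, 0, 0, 0, 0.02, 0, 0, 0, 0, 0, 0.01, 0, 0, 0, 0, 0, 0, 0, 0, 0]'

```text
t: 4.12
ee_pos: [590.4, -386.2, 47.2]
eef_rot: [-0.001, 0.762, 0.648, -0.001]
wrist_force: [-0.6, 0.3, -0.0]
grip_width: 65.2
finger_force: 0.0
```

Request:
drive_tool --increments '[0, 0, 0, 0, 0, 0, 0, 0, 0, 0, 0, 0, 0, 0, 0, 0, 0, 0, 0, 0, 0, 0, 0, 0, 0, 0, 0, 0, 0, 0, 0, 0, 0, 0, 0, 0]' --fingers 0

```text
t: 4.62
ee_pos: [592.8, -386.9, 51.2]
eef_rot: [0.001, 0.761, 0.648, 0.0]
wrist_force: [-0.3, 0.4, 7.5]
grip_width: 35.6
finger_force: 60.3
```

Request:
drive_tool --increments '[0, 0, -0.015, 0, 0, 0, 0, 0, -0.03, 0, 0, 0, 0, 0, -0.03, 0, 0, 0, 0, 0, -0.03, 0, 0, 0, 0, 0, -0.025, 0, 0, 0, 0, 0, 0, 0, 0, 0]'

```text
t: 5.12
ee_pos: [594.0, -387.3, 186.7]
eef_rot: [0.004, 0.761, 0.648, 0.001]
wrist_force: [1.2, -0.6, 0.5]
grip_width: 35.6
finger_force: 59.9
```

```bash
python3 - <<'E'
from h import *
go((378,-400,180,80.8),(378,-400,105,90))
E
```

```text
t 5.12 tcp [ 594.  -387.3  186.7] psi 80.81 w 35.6 F [ 1.2 -0.6  0.5] ff 59.9 j7 0.17
  d tool[mm] [ -47.  -211.2    6.7] then rz 0.0
  d tool[mm] [ 0.  0. 75.] then rz -0.161
```

Request:
drive_tool --increments '[-0.004, -0.018, 0, 0, 0, 0, -0.007, -0.032, 0, 0, 0, 0, -0.007, -0.032, 0, 0, 0, 0, -0.007, -0.032, 0, 0, 0, 0, -0.007, -0.032, 0, 0, 0, 0, -0.007, -0.032, 0, 0, 0, 0, -0.008, -0.033, 0.007, 0, 0, 0, 0, 0, 0.03, 0, 0, -0.08, 0, 0, 0.03, 0, 0, -0.08, 0, 0, 0.015, 0, 0, 0, 0, 0, 0, 0, 0, 0]'

```text
t: 6.03
ee_pos: [374.9, -398.2, 95.6]
eef_rot: [-0.002, 0.707, 0.707, -0.0]
wrist_force: [0.1, 1.0, -1.5]
grip_width: 35.2
finger_force: 59.9
```

Request:
drive_tool --increments '[0, 0, 0, 0, 0, 0, 0, 0, 0, 0, 0, 0, 0, 0, 0, 0, 0, 0, 0, 0, 0, 0, 0, 0, 0, 0, -0.03, 0, 0, 0, 0, 0, -0.035, 0, 0, 0, 0, 0, -0.025, 0, 0, 0]' --fingers 0.065

```text
t: 6.62
ee_pos: [376.6, -399.0, 190.2]
eef_rot: [0.001, 0.707, 0.707, 0.0]
wrist_force: [0.6, -0.9, 1.0]
grip_width: 64.6
finger_force: 0.0
```

```bash
python3 - <<'E'
from h import *
go((510,390,200,90),(510,390,48,90))
look("top",["carton_tall","carton_low","core_stub","core_long","cotton_jar"],save="pics/t2.png")
E
```

```text
t 6.62 tcp [ 376.6 -399.   190.2] psi 90.01 w 64.6 F [ 0.6 -0.9  1. ] ff 0.0 j7 0.51
  d tool[mm] [789.  133.5  -9.8] then rz 0.0
  d tool[mm] [  0.   0. 152.] then rz -0.0
top carton_tall 0.61 bbox [476, 246, 510, 262] zt 87.7 top [383.6, -397.8, 38.4, 33.0, 88.8] all [381.4, -409.8, 63.3, 37.1, 88.8] 491
top carton_low 0.85 bbox [374, 221, 409, 246] zt 60.7 top [437.3, -169.3, 37.1, 63.7, 17.0] all [437.2, -169.1, 37.1, 64.1, 17.0] 501
top core_stub 0.87 bbox [194, 237, 218, 257] zt 57.8 top [409.0, 261.1, 35.3, 39.1, 36.8] all [410.2, 262.0, 38.6, 38.7, 69.9] 222
top core_long 0.76 bbox [135, 194, 162, 217] zt 80.6 top [509.6, 389.2, 38.1, 37.0, 67.9] all [508.8, 389.3, 40.3, 38.2, 84.1] 454
top core_long 0.74 bbox [249, 141, 379, 188] zt 40.7 top [611.9, 6.9, 59.3, 302.4, 2.4] all [611.3, 6.9, 106.4, 302.3, 2.7] 4208
top cotton_jar 0.72 bbox [141, 232, 175, 255] zt 77.2 top [416.7, 362.0, 49.9, 50.3, 0.3] all [414.8, 359.1, 54.4, 54.1, 16.3] 752
```

View pics/t2.png

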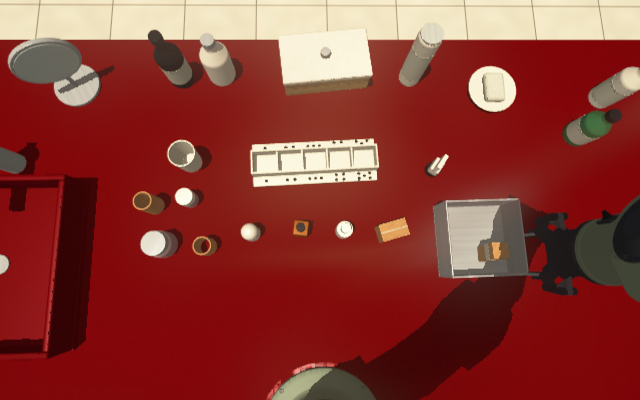

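Picture t2 shows carton_tall inside the bin at (494,252); nothing else has moved. Next is core_long.

Request:
drive_tool --increments '[0.02, 0.003, -0.005, 0, 0, 0, 0.033, 0.0055, -0.005, 0, 0, 0, 0.034, 0.0055, 0, 0, 0, 0, 0.034, 0.0055, 0, 0, 0, 0, 0.034, 0.0055, 0, 0, 0, 0, 0.034, 0.0055, 0, 0, 0, 0, 0.034, 0.0055, 0, 0, 0, 0, 0.034, 0.0055, 0, 0, 0, 0, 0.034, 0.0055, 0, 0, 0, 0, 0.034, 0.0055, 0, 0, 0, 0, 0.034, 0.0055, 0, 0, 0, 0, 0.034, 0.0055, 0, 0, 0, 0]'

```text
t: 7.92
ee_pos: [439.1, -4.3, 196.6]
eef_rot: [-0.001, 0.707, 0.707, -0.0]
wrist_force: [0.7, -0.6, -0.9]
grip_width: 64.9
finger_force: 0.0
```

Request:
drive_tool --increments '[0.034, 0.006, 0, 0, 0, 0, 0.034, 0.006, 0, 0, 0, 0, 0.034, 0.006, 0, 0, 0, 0, 0.034, 0.006, 0, 0, 0, 0, 0.034, 0.006, 0, 0, 0, 0, 0.034, 0.006, 0, 0, 0, 0, 0.034, 0.006, 0, 0, 0, 0, 0.034, 0.006, 0, 0, 0, 0, 0.034, 0.006, 0, 0, 0, 0, 0.034, 0.006, 0, 0, 0, 0, 0.034, 0.006, 0, 0, 0, 0, 0.022, 0.004, 0, 0, 0, 0]'

```text
t: 8.92
ee_pos: [508.8, 393.3, 196.0]
eef_rot: [-0.001, 0.706, 0.708, -0.001]
wrist_force: [-0.5, 0.4, 0.1]
grip_width: 65.3
finger_force: 0.0
```

```bash
python3 - <<'E'
from h import *
go((510,390,46,90))
look("wrist",["core_long","jar","core_stub"])
E
```

```text
t 8.92 tcp [508.8 393.3 196. ] psi 90.11 w 65.3 F [-0.5  0.4  0.1] ff 0.0 j7 -1.04
  d tool[mm] [ -3.3   1.2 150. ] then rz 0.002
wrist core_long 0.58 bbox [294, 154, 347, 220] zt 81.4 top [511.2, 392.3, 39.9, 41.0, 42.3] all [510.9, 392.2, 40.2, 40.9, 19.3] 2035
wrist jar 0.6 bbox [309, 233, 354, 295] zt 59.8 top [523.1, 309.3, 38.5, 38.7, 27.8] all [523.2, 309.5, 38.5, 38.7, 13.1] 1909
wrist core_stub 0.78 bbox [226, 278, 249, 329] zt 59.5 top [429.0, 259.0, 20.2, 3.3, 68.7] all [429.2, 261.9, 25.3, 5.4, 80.3] 168
```

Request:
drive_tool --increments '[-0.002, 0.002, 0.02, 0, 0, 0, 0, 0, 0.033, 0, 0, 0, 0, 0, 0.033, 0, 0, 0, 0, 0, 0.033, 0, 0, 0, 0, 0, 0.02, 0, 0, 0, 0, 0, 0.01, 0, 0, 0, 0, 0, 0, 0, 0, 0]'

```text
t: 9.7
ee_pos: [510.9, 386.3, 46.2]
eef_rot: [-0.0, 0.707, 0.707, -0.002]
wrist_force: [0.2, -0.4, 0.4]
grip_width: 65.4
finger_force: 0.0
```

Request:
drive_tool --increments '[0, 0, 0, 0, 0, 0, 0, 0, 0, 0, 0, 0, 0, 0, 0, 0, 0, 0, 0, 0, 0, 0, 0, 0, 0, 0, 0, 0, 0, 0, 0, 0, 0, 0, 0, 0]' --fingers 0

```text
t: 10.2
ee_pos: [512.5, 388.6, 50.2]
eef_rot: [0.0, 0.707, 0.707, 0.001]
wrist_force: [-1.5, -1.5, 9.9]
grip_width: 40.8
finger_force: 61.2
```

Request:
drive_tool --increments '[0, 0, -0.015, 0, 0, 0, 0, 0, -0.03, 0, 0, 0, 0, 0, -0.033, 0, 0, 0, 0, 0, -0.033, 0, 0, 0, 0, 0, -0.033, 0, 0, 0, 0, 0, 0, 0, 0, 0]'

```text
t: 10.7
ee_pos: [513.4, 390.0, 200.5]
eef_rot: [0.0, 0.707, 0.707, 0.005]
wrist_force: [0.2, -0.5, -1.2]
grip_width: 40.9
finger_force: 60.7
```

```bash
python3 - <<'E'
from h import *
go((450,-330,185,90),(450,-330,100,90))
E
```

```text
t 10.7 tcp [513.4 390.  200.5] psi 89.99 w 40.9 F [ 0.2 -0.5 -1.2] ff 60.7 j7 -1.03
  d tool[mm] [-720.   -63.3   15.5] then rz -0.0
  d tool[mm] [ 0.  0. 85.] then rz -0.0
```

Request:
drive_tool --increments '[-0.02, -0.002, 0, 0, 0, 0, -0.033, -0.003, 0, 0, 0, 0, -0.034, -0.003, 0, 0, 0, 0, -0.034, -0.003, 0, 0, 0, 0, -0.034, -0.003, 0, 0, 0, 0, -0.034, -0.003, 0, 0, 0, 0, -0.034, -0.003, 0, 0, 0, 0, -0.034, -0.003, 0, 0, 0, 0, -0.034, -0.003, 0, 0, 0, 0, -0.034, -0.003, 0, 0, 0, 0, -0.034, -0.003, 0, 0, 0, 0, -0.034, -0.003, 0, 0, 0, 0]'

```text
t: 11.7
ee_pos: [476.4, -6.5, 193.6]
eef_rot: [0.001, 0.707, 0.707, 0.0]
wrist_force: [0.3, 0.6, -0.4]
grip_width: 40.7
finger_force: 60.7
```

Request:
drive_tool --increments '[-0.034, -0.003, 0, 0, 0, 0, -0.034, -0.003, 0, 0, 0, 0, -0.034, -0.003, 0, 0, 0, 0, -0.034, -0.003, 0, 0, 0, 0, -0.034, -0.003, 0, 0, 0, 0, -0.034, -0.003, 0, 0, 0, 0, -0.034, -0.003, 0, 0, 0, 0, -0.034, -0.003, 0, 0, 0, 0, -0.034, -0.003, 0, 0, 0, 0, -0.021, -0.002, 0.02, 0, 0, 0, 0, 0, 0.03, 0, 0, 0, 0, 0, 0.03, 0, 0, 0]'

```text
t: 12.7
ee_pos: [447.7, -333.9, 112.9]
eef_rot: [0.002, 0.708, 0.706, 0.0]
wrist_force: [0.2, -0.2, -0.6]
grip_width: 40.7
finger_force: 60.7
```

Request:
drive_tool --increments '[0, 0, 0.02, 0, 0, 0, 0, 0, 0, 0, 0, 0]'

```text
t: 12.87
ee_pos: [446.2, -331.1, 90.0]
eef_rot: [-0.002, 0.707, 0.707, -0.0]
wrist_force: [-1.6, 0.8, -0.3]
grip_width: 41.0
finger_force: 60.7
```

Request:
drive_tool --increments '[0, 0, 0, 0, 0, 0, 0, 0, 0, 0, 0, 0, 0, 0, 0, 0, 0, 0, 0, 0, 0, 0, 0, 0, 0, 0, -0.03, 0, 0, 0, 0, 0, -0.035, 0, 0, 0, 0, 0, -0.025, 0, 0, 0]' --fingers 0.065

```text
t: 13.45
ee_pos: [448.1, -332.0, 185.4]
eef_rot: [0.001, 0.707, 0.707, 0.0]
wrist_force: [0.4, -0.3, -0.1]
grip_width: 64.7
finger_force: 0.0
```

```bash
python3 - <<'E'
from h import *
go((410,263,200,90))
look("top",["core_long","carton_low","core_stub"],save="pics/t3.png")
E
```

```text
t 13.45 tcp [ 448.1 -332.   185.4] psi 90.02 w 64.7 F [ 0.4 -0.3 -0.1] ff 0.0 j7 0.29
  d tool[mm] [595.  -38.  -14.6] then rz 0.0
top core_long 0.93 bbox [450, 219, 475, 238] zt 87.0 top [441.2, -335.6, 36.2, 41.8, 1.0] all [439.8, -349.4, 79.2, 38.1, 84.0] 456
top carton_low 0.8 bbox [375, 218, 409, 243] zt 60.6 top [437.4, -169.3, 38.5, 63.7, 14.5] all [437.4, -169.3, 38.5, 63.9, 14.5] 499
top carton_low 0.42 bbox [424, 156, 448, 178] zt 87.3 top [587.1, -282.0, 9.7, 34.0, 52.9] all [588.2, -280.8, 26.3, 33.7, 58.9] 222
top core_stub 0.75 bbox [193, 234, 216, 259] zt 59.5 top [409.0, 262.3, 38.3, 37.8, 88.4] all [409.1, 261.9, 39.1, 38.0, 87.9] 232
top core_stub 0.35 bbox [335, 222, 353, 241] zt 86.5 top [440.8, -56.9, 20.2, 19.4, 88.4] all [439.4, -58.0, 32.0, 35.9, 43.9] 207
```

core_long is in the bin. Next is carton_low, which has not moved and is near.

Request:
drive_tool --increments '[0.02, -0.001, 0, 0, 0, 0, 0.033, -0.002, 0, 0, 0, 0, 0.033, -0.002, 0, 0, 0, 0, 0.033, -0.002, 0, 0, 0, 0, 0.03, -0.003, 0, 0, 0, 0, 0.014, 0, 0, 0, 0, -0.084, 0, 0, 0, 0, 0, -0.084, 0, 0, 0, 0, 0, -0.084, 0, 0, 0, 0, 0, 0]'

```text
t: 14.4
ee_pos: [437.2, -168.6, 181.7]
eef_rot: [-0.001, 0.611, 0.792, -0.0]
wrist_force: [-1.2, -0.3, -0.3]
grip_width: 64.8
finger_force: 0.0
```

```bash
python3 - <<'E'
from h import *
look("wrist",["carton_low"])
go((438,-168.5,33,104.5))
E
```

```text
wrist carton_low 0.77 bbox [295, 144, 343, 231] zt 60.0 top [439.2, -168.7, 39.9, 64.2, 15.3] all [439.2, -168.7, 39.9, 64.2, 15.1] 3899
t 14.5 tcp [ 437.3 -169.   181.8] psi 104.25 w 64.9 F [-0.2 -0.1 -0.3] ff 0.0 j7 0.21
  d tool[mm] [  0.3   0.9 148.8] then rz -0.004
```

Request:
drive_tool --increments '[0, 0.001, 0.02, 0, 0, 0, 0, 0, 0.033, 0, 0, 0, 0, 0, 0.033, 0, 0, 0, 0, 0, 0.033, 0, 0, 0, 0, 0, 0.02, 0, 0, 0, 0, 0, 0.01, 0, 0, 0, 0, 0, 0, 0, 0, 0]'

```text
t: 15.08
ee_pos: [437.6, -168.3, 31.6]
eef_rot: [-0.002, 0.613, 0.79, -0.001]
wrist_force: [-0.6, -0.5, -0.2]
grip_width: 65.1
finger_force: 0.0
```

Request:
drive_tool --increments '[0, 0, 0, 0, 0, 0, 0, 0, 0, 0, 0, 0, 0, 0, 0, 0, 0, 0, 0, 0, 0, 0, 0, 0, 0, 0, 0, 0, 0, 0, 0, 0, 0, 0, 0, 0]' --fingers 0

```text
t: 15.58
ee_pos: [439.4, -169.1, 34.7]
eef_rot: [0.001, 0.613, 0.79, 0.0]
wrist_force: [-1.7, 1.1, 8.4]
grip_width: 38.9
finger_force: 60.5
```

Request:
drive_tool --increments '[0, 0, -0.015, 0, 0, 0, 0, 0, -0.03, 0, 0, 0, 0, 0, -0.033, 0, 0, 0, 0, 0, -0.033, 0, 0, 0.083, 0, 0, -0.03, 0, 0, 0.083, 0, 0, 0, 0, 0, 0.083, 0, 0, 0, 0, 0, 0]'

```text
t: 16.17
ee_pos: [439.4, -169.4, 176.9]
eef_rot: [0.002, 0.708, 0.706, 0.001]
wrist_force: [-0.8, 0.7, -0.6]
grip_width: 38.9
finger_force: 60.6
```

```bash
python3 - <<'E'
from h import *
go((378,-328,170,90),(378,-328,102,90))
E
```

```text
t 16.17 tcp [ 439.4 -169.4  176.9] psi 89.85 w 38.9 F [-0.8  0.7 -0.6] ff 60.6 j7 -0.02
  d tool[mm] [-158.7  -61.     6.9] then rz -0.003
  d tool[mm] [ 0.  0. 68.] then rz -0.0
```

Request:
drive_tool --increments '[-0.016, -0.006, 0, 0, 0, 0, -0.03, -0.011, 0, 0, 0, 0, -0.03, -0.012, 0, 0, 0, 0, -0.03, -0.012, 0, 0, 0, 0, -0.03, -0.012, 0, 0, 0, 0, -0.022, -0.008, 0.005, 0, 0, 0, 0, 0, 0.03, 0, 0, 0, 0, 0, 0.03, 0, 0, 0, 0, 0, 0.01, 0, 0, 0, 0, 0, 0, 0, 0, 0]'

```text
t: 17.0
ee_pos: [376.9, -325.7, 97.3]
eef_rot: [-0.002, 0.705, 0.709, -0.0]
wrist_force: [-0.0, 0.1, -0.5]
grip_width: 38.9
finger_force: 60.6
```

Request:
drive_tool --increments '[0, 0, 0, 0, 0, 0, 0, 0, 0, 0, 0, 0, 0, 0, 0, 0, 0, 0, 0, 0, 0, 0, 0, 0, 0, 0, -0.03, 0, 0, 0, 0, 0, -0.035, 0, 0, 0, 0, 0, -0.025, 0, 0, 0]' --fingers 0.065

```text
t: 17.58
ee_pos: [378.5, -326.8, 192.1]
eef_rot: [0.001, 0.706, 0.708, 0.0]
wrist_force: [-0.2, -0.3, 0.7]
grip_width: 65.1
finger_force: 0.0
```

```bash
python3 - <<'E'
from h import *
go((410,263,200,90))
look("top",["core_long","carton_low","carton_tall","core_stub"],save="pics/t4.png")
E
```

```text
t 17.58 tcp [ 378.5 -326.8  192.1] psi 90.21 w 65.1 F [-0.2 -0.3  0.7] ff 0.0 j7 0.36
  d tool[mm] [589.7  33.7  -7.9] then rz 0.004
top core_long 0.77 bbox [449, 216, 476, 239] zt 85.1 top [444.7, -328.2, 41.7, 38.2, 89.5] all [453.7, -343.3, 39.9, 76.6, 29.3] 417
top core_long 0.44 bbox [423, 154, 450, 180] zt 87.5 top [587.5, -282.4, 9.7, 34.4, 52.7] all [586.2, -282.6, 31.0, 34.8, 31.6] 241
top carton_low 0.6 bbox [450, 247, 482, 266] zt 65.1 top [376.7, -327.4, 61.6, 38.0, 88.7] all [376.7, -327.4, 61.6, 38.0, 88.7] 443
top carton_low 0.56 bbox [246, 140, 379, 189] zt 40.7 top [611.9, 6.7, 59.5, 301.3, 2.3] all [610.1, 6.6, 103.5, 301.3, 2.5] 4090
top carton_tall 0.67 bbox [477, 245, 506, 266] zt 86.2 top [377.1, -394.2, 31.8, 28.5, 88.8] all [376.4, -393.7, 33.0, 30.9, 86.1] 356
top core_stub 0.57 bbox [195, 235, 218, 256] zt 58.5 top [408.3, 256.7, 27.5, 37.6, 74.3] all [409.1, 261.9, 38.8, 37.8, 87.0] 186
top core_stub 0.38 bbox [251, 138, 379, 190] zt 40.7 top [611.9, 6.7, 59.5, 302.1, 2.3] all [611.5, 6.7, 106.3, 302.1, 2.4] 4190
```

Request:
drive_tool --increments '[0.02, 0.004, -0.004, 0, 0, 0, 0.033, 0.007, -0.004, 0, 0, 0, 0.034, 0.007, 0, 0, 0, 0, 0.034, 0.007, 0, 0, 0, 0, 0.034, 0.007, 0, 0, 0, 0, 0.034, 0.007, 0, 0, 0, 0, 0.034, 0.007, 0, 0, 0, 0, 0.034, 0.007, 0, 0, 0, 0, 0.034, 0.007, 0, 0, 0, 0, 0.034, 0.006, 0, 0, 0, 0]'

```text
t: 18.67
ee_pos: [442.7, 0.0, 196.6]
eef_rot: [-0.001, 0.706, 0.708, -0.0]
wrist_force: [0.8, -0.7, -0.6]
grip_width: 65.1
finger_force: 0.0
```

Request:
drive_tool --increments '[0.034, -0.004, 0, 0, 0, 0, 0.034, -0.004, 0, 0, 0, 0, 0.034, -0.004, 0, 0, 0, 0, 0.034, -0.004, 0, 0, 0, 0, 0.034, -0.004, 0, 0, 0, 0, 0.034, -0.004, 0, 0, 0, 0, 0.034, -0.004, 0, 0, 0, 0, 0.02, -0.004, 0, 0, 0, 0, 0, 0, 0, 0, 0, 0]'

```text
t: 19.42
ee_pos: [408.5, 260.6, 196.6]
eef_rot: [-0.001, 0.704, 0.71, -0.0]
wrist_force: [-0.8, -0.4, -0.7]
grip_width: 65.0
finger_force: 0.0
```

```bash
python3 - <<'E'
from h import *
look("wrist",["core_stub"])
go((410,263,33,90))
E
```

```text
wrist core_stub 0.61 bbox [297, 152, 342, 206] zt 59.5 top [411.3, 264.7, 39.0, 41.2, 1.6] all [411.3, 264.7, 39.0, 41.2, 1.6] 1295
wrist core_stub 0.5 bbox [448, 263, 547, 399] zt 41.0 top [572.9, 163.0, 111.9, 295.1, 24.7] all [588.5, 144.4, 139.5, 336.2, 22.2] 4315
t 19.52 tcp [409.6 256.5 196.4] psi 90.28 w 65.1 F [-0.2 -0.6 -0.2] ff 0.0 j7 -0.99
  d tool[mm] [  6.5   0.4 163.4] then rz 0.005
```

Request:
drive_tool --increments '[0.0065, 0.001, 0.02, 0, 0, 0.005, 0, 0, 0.033, 0, 0, 0, 0, 0, 0.033, 0, 0, 0, 0, 0, 0.033, 0, 0, 0, 0, 0, 0.025, 0, 0, 0, 0, 0, 0.019, 0, 0, 0, 0, 0, 0, 0, 0, 0]'

```text
t: 20.1
ee_pos: [409.8, 260.4, 31.0]
eef_rot: [-0.0, 0.708, 0.706, -0.003]
wrist_force: [-1.4, -0.1, -0.6]
grip_width: 65.1
finger_force: 0.0
```

Request:
drive_tool --increments '[0, 0, 0, 0, 0, 0, 0, 0, 0, 0, 0, 0, 0, 0, 0, 0, 0, 0, 0, 0, 0, 0, 0, 0, 0, 0, 0, 0, 0, 0, 0, 0, 0, 0, 0, 0]' --fingers 0

```text
t: 20.6
ee_pos: [412.2, 262.8, 35.5]
eef_rot: [0.0, 0.708, 0.706, 0.001]
wrist_force: [-0.6, -2.7, 12.6]
grip_width: 40.5
finger_force: 61.5
```

Request:
drive_tool --increments '[0, 0, -0.015, 0, 0, 0, 0, 0, -0.03, 0, 0, 0, 0, 0, -0.033, 0, 0, 0, 0, 0, -0.033, 0, 0, 0, 0, 0, -0.033, 0, 0, 0, 0, 0, 0, 0, 0, 0]'

```text
t: 21.1
ee_pos: [413.2, 264.1, 184.2]
eef_rot: [0.001, 0.708, 0.706, 0.004]
wrist_force: [0.1, 0.4, 1.5]
grip_width: 40.1
finger_force: 60.8
```

```bash
python3 - <<'E'
from h import *
go((450,0,180,90),(450,-400,180,90),(450,-400,100,90))
E
```

```text
t 21.1 tcp [413.2 264.1 184.2] psi 89.86 w 40.1 F [0.1 0.4 1.5] ff 60.8 j7 -1.04
  d tool[mm] [-264.    37.5    4.2] then rz -0.002
  d tool[mm] [-400.    0.    0.] then rz -0.0
  d tool[mm] [ 0.  0. 80.] then rz -0.0
```

Request:
drive_tool --increments '[-0.02, 0.002, 0, 0, 0, 0, -0.033, 0.004, 0, 0, 0, 0, -0.034, 0.005, 0, 0, 0, 0, -0.034, 0.005, 0, 0, 0, 0, -0.034, 0.005, 0, 0, 0, 0, -0.034, 0.005, 0, 0, 0, 0, -0.034, 0.005, 0, 0, 0, 0, -0.034, 0.005, 0, 0, 0, 0, -0.034, 0, 0, 0, 0, 0, -0.034, 0, 0, 0, 0, 0, -0.034, 0, 0, 0, 0, 0, -0.034, 0, 0, 0, 0, 0]'

```text
t: 22.1
ee_pos: [446.3, -132.3, 179.0]
eef_rot: [0.001, 0.708, 0.706, 0.0]
wrist_force: [0.7, 0.1, -1.3]
grip_width: 40.6
finger_force: 60.8
```

Request:
drive_tool --increments '[-0.034, 0, 0, 0, 0, 0, -0.034, 0, 0, 0, 0, 0, -0.034, 0, 0, 0, 0, 0, -0.034, 0, 0, 0, 0, 0, -0.034, 0, 0, 0, 0, 0, -0.034, 0, 0, 0, 0, 0, -0.034, 0, 0, 0, 0, 0, -0.033, 0, 0, 0, 0, 0, 0, 0, 0.02, 0, 0, 0, 0, 0, 0.03, 0, 0, 0, 0, 0, 0.027, 0, 0, 0, 0, 0, 0, 0, 0, 0]'

```text
t: 23.1
ee_pos: [443.9, -400.2, 97.5]
eef_rot: [-0.003, 0.708, 0.706, -0.0]
wrist_force: [-1.1, 0.8, -0.9]
grip_width: 40.3
finger_force: 60.8
```

Request:
drive_tool --increments '[0, 0, 0, 0, 0, 0, 0, 0, 0, 0, 0, 0, 0, 0, 0, 0, 0, 0, 0, 0, 0, 0, 0, 0, 0, 0, -0.03, 0, 0, 0, 0, 0, -0.035, 0, 0, 0, 0, 0, -0.025, 0, 0, 0]' --fingers 0.065

```text
t: 23.68
ee_pos: [446.5, -401.4, 194.7]
eef_rot: [0.001, 0.708, 0.706, 0.0]
wrist_force: [-0.3, -0.1, 0.8]
grip_width: 65.1
finger_force: 0.0
```

```bash
python3 - <<'E'
from h import *
look("top",["core_stub","round_bottle"],save="pics/t5.png")
go((441.5,-55.5,180,90))
E
python3 -c "
import cv2;p=cv2.imread('pics/t5.png')[130:300,380:640];cv2.imwrite('pics/t5c.png',cv2.resize(p,None,fx=2.5,fy=2.5))"
```

```text
top core_stub 0.94 bbox [474, 212, 503, 236] zt 64.5 top [447.6, -398.0, 39.7, 39.2, 87.9] all [447.5, -406.9, 43.4, 59.0, 9.1] 401
top round_bottle 0.61 bbox [334, 222, 350, 239] zt 86.7 top [440.9, -56.8, 20.0, 19.6, 89.6] all [439.6, -57.0, 30.3, 34.0, 43.6] 194
top round_bottle 0.55 bbox [433, 200, 529, 281] zt 90.6 top [414.7, -366.6, 169.2, 172.0, 0.9] all [414.7, -366.4, 169.2, 172.3, 0.9] 3855
t 23.83 tcp [ 446.9 -402.1  194.3] psi 89.87 w 64.6 F [ 0.4  0.8 -1.2] ff 0.0 j7 0.36
  d tool[mm] [346.6  -6.1  14.3] then rz -0.002
```

View pics/t5c.png

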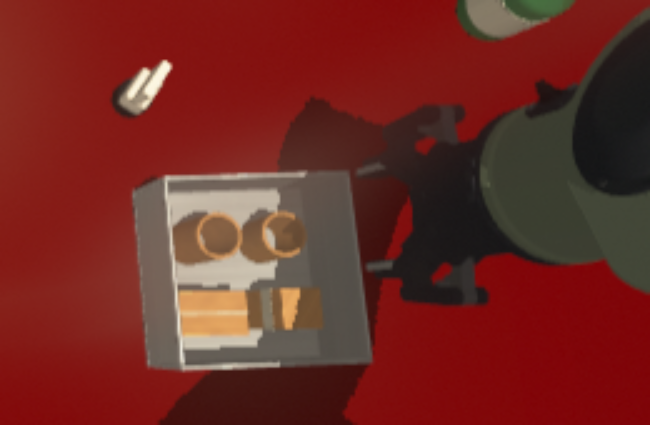

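The crop shows all four pieces of rubbish standing inside the bin, two cores above and two cartons below. Next the toiletries, starting with the round bottle.

Request:
drive_tool --increments '[0.02, 0, 0, 0, 0, 0, 0.033, -0.001, 0, 0, 0, 0, 0.034, -0.001, 0, 0, 0, 0, 0.034, -0.001, 0, 0, 0, 0, 0.034, -0.001, 0, 0, 0, 0, 0.034, -0.001, 0, 0, 0, 0, 0.034, -0.001, 0, 0, 0, 0, 0.034, 0, 0, 0, 0, 0, 0.034, 0, 0, 0, 0, 0, 0.034, 0, 0, 0, 0, 0, 0.02, 0, 0, 0, 0, 0, 0, 0, 0, 0, 0, 0]'

```text
t: 24.83
ee_pos: [440.6, -52.2, 191.5]
eef_rot: [-0.0, 0.706, 0.708, 0.0]
wrist_force: [0.4, 0.3, 0.5]
grip_width: 64.8
finger_force: 0.0
```

```bash
python3 - <<'E'
from h import *
look("wrist",["round_bottle","square_bottle","organiser"],save="pics/w6.png")
go((441.5,-55,38,90))
E
```

```text
wrist round_bottle 0.76 bbox [296, 162, 343, 215] zt 86.6 top [442.2, -55.9, 20.7, 20.4, 89.9] all [443.1, -53.9, 32.6, 35.6, 86.7] 1711
wrist round_bottle 0.44 bbox [434, 0, 571, 276] zt 40.9 top [614.1, -22.8, 60.1, 242.1, 2.3] all [613.6, -18.7, 106.7, 250.3, 2.4] 28433
wrist square_bottle 0.81 bbox [301, 40, 349, 98] zt 83.7 top [447.1, 43.7, 19.2, 19.1, 89.5] all [446.9, 43.6, 33.8, 33.5, 82.9] 1945
wrist square_bottle 0.43 bbox [430, 0, 577, 275] zt 40.9 top [614.1, -22.6, 60.0, 241.8, 2.3] all [613.7, -18.5, 106.8, 249.9, 2.4] 28225
wrist organiser 0.73 bbox [430, 3, 573, 276] zt 40.9 top [614.1, -22.8, 60.1, 242.1, 2.3] all [613.7, -18.7, 106.9, 250.3, 2.4] 28598
t 25.03 tcp [440.6 -57.1 191.2] psi 89.83 w 65.0 F [ 0.1 -0.  -0.7] ff 0.0 j7 -0.29
  d tool[mm] [  2.1   0.9 153.2] then rz -0.003
```

View pics/w6.png

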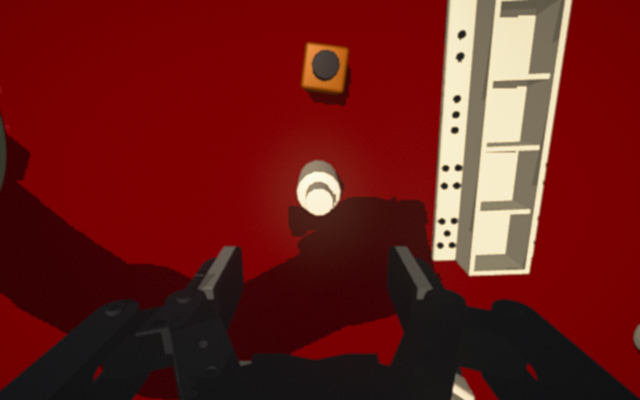

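The wrist picture shows the round bottle at (319,190), the square bottle at (325,67), and the organiser's dot rows and pockets at right (2 dots at top, 5 dots at (447,233)). This confirms the pocket order. The organiser centre comes out at about (612.8, 7.7) with a yaw of 2.4°.

Request:
drive_tool --increments '[0.0015, 0.0015, 0.02, 0, 0, 0, 0, 0, 0.033, 0, 0, 0, 0, 0, 0.033, 0, 0, 0, 0, 0, 0.033, 0, 0, 0, 0, 0, 0.022, 0, 0, 0, 0, 0, 0.011, 0, 0, 0, 0, 0, 0, 0, 0, 0]'

```text
t: 25.62
ee_pos: [440.8, -55.5, 37.1]
eef_rot: [-0.001, 0.708, 0.706, -0.001]
wrist_force: [-0.3, 1.3, 0.4]
grip_width: 65.1
finger_force: 0.0
```

Request:
drive_tool --increments '[0, 0, 0, 0, 0, 0, 0, 0, 0, 0, 0, 0, 0, 0, 0, 0, 0, 0, 0, 0, 0, 0, 0, 0, 0, 0, 0, 0, 0, 0, 0, 0, 0, 0, 0, 0, 0, 0, 0, 0, 0, 0]' --fingers 0

```text
t: 26.2
ee_pos: [442.8, -55.3, 40.4]
eef_rot: [0.001, 0.708, 0.706, 0.0]
wrist_force: [-1.9, -0.8, 10.5]
grip_width: 36.0
finger_force: 59.6
```

```bash
python3 - <<'E'
from h import *
go((607.8,127.5,155,90),(607.8,127.5,46,90))
E
```

```text
t 26.2 tcp [442.8 -55.3  40.4] psi 89.84 w 36.0 F [-1.9 -0.8 10.5] ff 59.6 j7 -0.55
  d tool[mm] [ 183.2  164.5 -114.6] then rz -0.003
  d tool[mm] [  0.   0. 109.] then rz -0.0
```

Request:
drive_tool --increments '[0, 0, -0.015, 0, 0, 0, 0, 0, -0.03, 0, 0, 0, 0, 0, -0.03, 0, 0, 0, 0, 0, -0.03, 0, 0, 0, 0.01, 0.009, -0.01, 0, 0, 0, 0.025, 0.022, 0, 0, 0, 0, 0.027, 0.024, 0, 0, 0, 0, 0.027, 0.024, 0, 0, 0, 0, 0.027, 0.024, 0, 0, 0, 0, 0.027, 0.024, 0, 0, 0, 0, 0.025, 0.022, 0, 0, 0, 0, 0.015, 0.015, 0, 0, 0, 0]'

```text
t: 27.2
ee_pos: [608.0, 130.8, 155.3]
eef_rot: [-0.0, 0.707, 0.707, 0.001]
wrist_force: [-0.1, 0.1, -0.1]
grip_width: 36.0
finger_force: 60.3
```

Request:
drive_tool --increments '[0, 0, 0, 0, 0, 0, 0, 0, 0, 0, 0, 0]'

```text
t: 27.37
ee_pos: [606.7, 128.6, 154.7]
eef_rot: [-0.0, 0.707, 0.707, 0.0]
wrist_force: [0.3, -0.5, -0.4]
grip_width: 36.0
finger_force: 60.3
```

```bash
python3 - <<'E'
from h import *
go((607.8,127.5,47,92.4))
look("wrist",["organiser","round_bottle"],save="pics/w7.png")
E
```

```text
t 27.37 tcp [606.7 128.6 154.7] psi 89.94 w 36.0 F [ 0.3 -0.5 -0.4] ff 60.3 j7 -0.64
  d tool[mm] [ -1.1   1.1 107.7] then rz -0.043
wrist organiser 0.67 bbox [254, 145, 376, 358] zt 41.3 top [610.3, 67.9, 58.1, 186.7, 2.4] all [610.9, 49.6, 105.6, 223.4, 2.2] 10527
wrist round_bottle 0.79 bbox [272, 199, 361, 349] zt 200.7 top [605.7, 128.2, 21.1, 22.2, 23.9] all [607.0, 61.9, 169.6, 69.3, 85.5] 9543
```

View pics/w7.png

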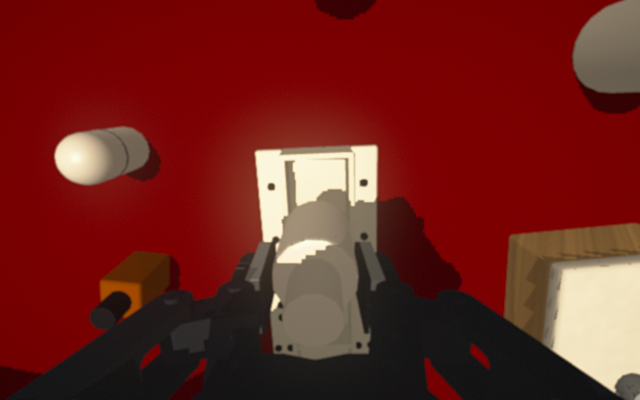

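The bottle hangs upright over pocket 1: cap at (315,320), pocket with single dots at (271,186) and (364,182). Lowering it.

Request:
drive_tool --increments '[-0.001, 0.001, 0.02, 0, 0, -0.02, 0, 0, 0.03, 0, 0, -0.02, 0, 0, 0.025, 0, 0, 0, 0, 0, 0.015, 0, 0, 0, 0, 0, 0.01, 0, 0, 0, 0, 0, 0.005, 0, 0, 0, 0, 0, 0.003, 0, 0, 0, 0, 0, 0, 0, 0, 0]'

```text
t: 28.18
ee_pos: [607.7, 126.6, 46.7]
eef_rot: [0.0, 0.694, 0.72, 0.0]
wrist_force: [-0.8, 0.4, -0.3]
grip_width: 36.0
finger_force: 60.3
```

```bash
python3 - <<'E'
from h import *
go((607.8,127.5,45,92.4))
E
```

```text
t 28.18 tcp [607.7 126.6  46.7] psi 92.15 w 36.0 F [-0.8  0.4 -0.3] ff 60.3 j7 -0.69
  d tool[mm] [0.9 0.1 1.7] then rz -0.004
```

Request:
drive_tool --increments '[0, 0, 0.001, 0, 0, 0, 0, 0, 0.001, 0, 0, 0, 0, 0, 0, 0, 0, 0]'

```text
t: 28.43
ee_pos: [607.8, 126.8, 44.8]
eef_rot: [0.0, 0.694, 0.72, 0.0]
wrist_force: [0.0, -0.4, -0.9]
grip_width: 36.0
finger_force: 60.3
```

Request:
drive_tool --increments '[0, 0, 0, 0, 0, 0, 0, 0, 0, 0, 0, 0, 0, 0, 0, 0, 0, 0, 0, 0, 0, 0, 0, 0, 0, 0, -0.015, 0, 0, 0, 0, 0, -0.03, 0, 0, 0, 0, 0, -0.035, 0, 0, 0, 0, 0, -0.035, 0, 0, 0, 0, 0, 0, 0, 0, 0]' --fingers 0.06

```text
t: 29.18
ee_pos: [610.0, 128.0, 166.9]
eef_rot: [0.002, 0.694, 0.72, 0.004]
wrist_force: [0.5, -0.0, 0.1]
grip_width: 60.3
finger_force: 0.0
```

```bash
python3 - <<'E'
from h import *
go((447,43.7,160,90),(447,43.7,38,90))
look("wrist",["round_bottle"])
look("top",["square_bottle","round_bottle"])
E
```

```text
t 29.18 tcp [610.  128.  166.9] psi 92.18 w 60.3 F [ 0.5 -0.   0.1] ff 0.0 j7 -0.6
  d tool[mm] [ -78.1 -166.1    6.9] then rz 0.038
  d tool[mm] [  0.   0. 122.] then rz -0.0
wrist round_bottle 0.97 bbox [286, 163, 338, 227] zt 90.6 top [607.7, 126.1, 20.4, 21.1, 3.0] all [613.8, 119.0, 36.4, 56.6, 36.8] 2229
```

Request:
drive_tool --increments '[-0.007, -0.014, 0, 0, 0, 0, -0.012, -0.026, 0, 0, 0, 0, -0.013, -0.028, 0, 0, 0, 0, -0.013, -0.028, 0, 0, 0, 0, -0.013, -0.028, 0, 0, 0, 0, -0.012, -0.026, 0, 0, 0, 0, -0.008, -0.016, 0, 0, 0, 0, 0, 0, 0, 0, 0, 0.08, 0, 0, 0, 0, 0, 0.08, 0, 0, 0, 0, 0, 0]'

```text
t: 30.27
ee_pos: [444.2, 42.3, 158.9]
eef_rot: [-0.0, 0.75, 0.661, -0.0]
wrist_force: [0.6, 0.4, -0.0]
grip_width: 59.9
finger_force: 0.0
```

```bash
python3 - <<'E'
from h import *
W=look("wrist",["square_bottle"])["square_bottle"]
S=W[(W[:,2]>54)&(W[:,2]<63)];print(len(S),cv2.minAreaRect(S[:,:2].astype(np.float32)))
go((447,43.7,38,83))
E
```

```text
wrist square_bottle 0.82 bbox [296, 159, 344, 221] zt 83.5 top [447.0, 44.4, 18.5, 19.5, 70.5] all [447.2, 44.4, 33.3, 33.1, 82.7] 2296
1111 ((447.1952209472656, 44.38664627075195), (33.16421890258789, 33.10978698730469), 82.60840606689453)
t 30.37 tcp [444.4  42.7 158.9] psi 83.18 w 59.8 F [ 0.6  0.4 -0.3] ff 0.0 j7 -0.68
  d tool[mm] [  1.3   2.5 120.9] then rz 0.003
```

Request:
drive_tool --increments '[0.002, 0.0025, 0.02, 0, 0, 0, 0, 0, 0.033, 0, 0, 0, 0, 0, 0.033, 0, 0, 0, 0, 0, 0.023, 0, 0, 0, 0, 0, 0.012, 0, 0, 0, 0, 0, 0, 0, 0, 0]'

```text
t: 30.87
ee_pos: [445.8, 44.6, 35.8]
eef_rot: [-0.001, 0.748, 0.664, -0.002]
wrist_force: [-0.5, 0.7, -0.2]
grip_width: 59.7
finger_force: 0.0
```

Request:
drive_tool --increments '[0, 0, 0, 0, 0, 0, 0, 0, 0, 0, 0, 0, 0, 0, 0, 0, 0, 0, 0, 0, 0, 0, 0, 0, 0, 0, 0, 0, 0, 0, 0, 0, 0, 0, 0, 0, 0, 0, 0, 0, 0, 0]' --fingers 0

```text
t: 31.45
ee_pos: [448.0, 44.3, 39.3]
eef_rot: [0.001, 0.749, 0.663, 0.001]
wrist_force: [-1.4, -0.6, 10.9]
grip_width: 32.8
finger_force: 61.0
```

Request:
drive_tool --increments '[0, 0, -0.015, 0, 0, 0, 0, 0, -0.03, 0, 0, 0, 0, 0, -0.03, 0, 0, 0, 0, 0, -0.03, 0, 0, -0.08, 0, 0, -0.01, 0, 0, -0.082, 0, 0, 0, 0, 0, 0, 0, 0, 0, 0, 0, 0]'

```text
t: 32.03
ee_pos: [447.6, 43.8, 153.8]
eef_rot: [0.001, 0.694, 0.72, 0.0]
wrist_force: [-0.8, 0.5, -1.0]
grip_width: 32.6
finger_force: 59.8
```

```bash
python3 - <<'E'
from h import *
go((610.3,67.6,155,92.4))
E
```

```text
t 32.03 tcp [447.6  43.8 153.8] psi 92.15 w 32.6 F [-0.8  0.5 -1. ] ff 59.8 j7 -0.57
  d tool[mm] [ 17.7 163.4  -1.2] then rz -0.004
```

Request:
drive_tool --increments '[0.0015, 0.014, 0, 0, 0, 0, 0.003, 0.027, 0, 0, 0, 0, 0.003, 0.028, 0, 0, 0, 0, 0.003, 0.028, 0, 0, 0, 0, 0.003, 0.027, 0, 0, 0, 0, 0.003, 0.025, 0, 0, 0, 0, 0.0015, 0.014, 0, 0, 0, 0, 0, 0, 0, 0, 0, 0, 0, 0, 0, 0, 0, 0]'

```text
t: 32.78
ee_pos: [609.0, 69.0, 151.6]
eef_rot: [-0.001, 0.693, 0.721, -0.001]
wrist_force: [1.1, 0.1, -0.6]
grip_width: 33.1
finger_force: 59.8
```

```bash
python3 - <<'E'
from h import *
look("wrist",["square_bottle"])
go((610.3,67.6,45.5,92.4))
E
```

```text
wrist square_bottle 0.63 bbox [276, 202, 358, 340] zt 195.5 top [608.2, 68.9, 19.6, 19.8, 52.1] all [608.4, 69.1, 32.7, 34.2, 2.3] 9101
t 32.88 tcp [608.5  68.7 152.4] psi 92.25 w 32.5 F [-0.3  0.8 -0.3] ff 59.8 j7 -0.53
  d tool[mm] [ -1.2   1.8 106.9] then rz -0.003
```

Request:
drive_tool --increments '[-0.001, 0.002, 0.02, 0, 0, 0, 0, 0, 0.03, 0, 0, 0, 0, 0, 0.025, 0, 0, 0, 0, 0, 0.015, 0, 0, 0, 0, 0, 0.009, 0, 0, 0, 0, 0, 0.005, 0, 0, 0, 0, 0, 0.002, 0, 0, 0, 0, 0, 0, 0, 0, 0]'

```text
t: 33.55
ee_pos: [611.7, 67.8, 47.8]
eef_rot: [0.0, 0.693, 0.721, 0.0]
wrist_force: [-0.9, -0.7, 0.4]
grip_width: 32.6
finger_force: 59.8
```

```bash
python3 - <<'E'
from h import *
go((610.3,67.6,44.5,92.4))
E
```

```text
t 33.55 tcp [611.7  67.8  47.8] psi 92.28 w 32.6 F [-0.9 -0.7  0.4] ff 59.8 j7 -0.6
  d tool[mm] [-0.2 -1.4  3.3] then rz -0.002
```

Request:
drive_tool --increments '[0, 0, 0.001, 0, 0, 0, 0, 0, 0.001, 0, 0, 0, 0, 0, 0.001, 0, 0, 0, 0, 0, 0, 0, 0, 0]'

```text
t: 33.88
ee_pos: [611.7, 67.8, 44.5]
eef_rot: [0.0, 0.693, 0.721, 0.0]
wrist_force: [-0.5, 0.1, -0.9]
grip_width: 33.0
finger_force: 59.8
```

Request:
drive_tool --increments '[0, 0, 0, 0, 0, 0, 0, 0, 0, 0, 0, 0, 0, 0, 0, 0, 0, 0, 0, 0, 0, 0, 0, 0, 0, 0, -0.015, 0, 0, 0, 0, 0, -0.03, 0, 0, 0, 0, 0, -0.035, 0, 0, 0, 0, 0, -0.035, 0, 0, 0, 0, 0, 0, 0, 0, 0]' --fingers 0.06

```text
t: 34.63
ee_pos: [614.1, 68.8, 166.9]
eef_rot: [0.003, 0.693, 0.721, 0.003]
wrist_force: [0.2, 1.1, 0.7]
grip_width: 59.8
finger_force: 0.0
```

```bash
python3 - <<'E'
from h import *
look("wrist",["square_bottle","round_bottle"])
go((522.5,308,165,92.2),(522.5,308,36,90))
E
```

```text
wrist square_bottle 0.73 bbox [289, 163, 331, 223] zt 87.4 top [610.6, 67.6, 19.0, 19.0, 47.7] all [611.3, 67.8, 32.5, 33.6, 1.6] 2175
wrist round_bottle 0.55 bbox [284, 93, 336, 146] zt 90.8 top [608.0, 125.9, 20.7, 20.9, 1.1] all [608.3, 122.5, 35.7, 43.1, 2.2] 2049
t 34.78 tcp [611.6  67.6 160.2] psi 92.28 w 59.9 F [-0.2  0.2 -0.5] ff 0.0 j7 -0.52
  d tool[mm] [243.7 -79.4  -4.8] then rz 0.001
  d tool[mm] [  0.   0. 129.] then rz 0.038
```

Request:
drive_tool --increments '[0.018, -0.006, 0, 0, 0, 0, 0.03, -0.01, 0, 0, 0, 0, 0.031, -0.01, 0, 0, 0, 0, 0.031, -0.01, 0, 0, 0, 0, 0.031, -0.01, 0, 0, 0, 0, 0.031, -0.01, 0, 0, 0, 0, 0.031, -0.01, 0, 0, 0, 0, 0.026, -0.008, 0, 0, 0, 0, 0.015, -0.005, 0, 0, 0, 0, 0, 0, 0, 0, 0, 0, 0, 0, 0, 0, 0, 0]'

```text
t: 35.7
ee_pos: [521.9, 309.0, 158.5]
eef_rot: [-0.0, 0.692, 0.722, -0.001]
wrist_force: [1.1, -0.3, 0.7]
grip_width: 59.8
finger_force: 0.0
```

```bash
python3 - <<'E'
from h import *
look("wrist",["jar"])
go((523,308,36,92.2))
E
```

```text
wrist jar 0.7 bbox [293, 161, 341, 225] zt 59.9 top [523.6, 309.2, 38.0, 38.0, 80.0] all [523.6, 309.2, 38.0, 38.1, 78.0] 2297
t 35.8 tcp [523.  307.4 158.7] psi 92.24 w 60.2 F [0.  0.6 0. ] ff 0.0 j7 -0.95
  d tool[mm] [  0.6   0.  122.7] then rz 0.001
```

Request:
drive_tool --increments '[0.001, 0, 0.02, 0, 0, 0, 0, 0, 0.033, 0, 0, 0, 0, 0, 0.033, 0, 0, 0, 0, 0, 0.024, 0, 0, 0, 0, 0, 0.013, 0, 0, 0, 0, 0, 0, 0, 0, 0]'

```text
t: 36.3
ee_pos: [522.0, 307.8, 33.7]
eef_rot: [-0.0, 0.693, 0.721, -0.002]
wrist_force: [-0.0, -0.2, -0.2]
grip_width: 60.1
finger_force: 0.0
```

Request:
drive_tool --increments '[0, 0, 0, 0, 0, 0, 0, 0, 0, 0, 0, 0, 0, 0, 0, 0, 0, 0, 0, 0, 0, 0, 0, 0, 0, 0, 0, 0, 0, 0, 0, 0, 0, 0, 0, 0, 0, 0, 0, 0, 0, 0]' --fingers 0

```text
t: 36.88
ee_pos: [523.8, 309.9, 37.9]
eef_rot: [0.0, 0.693, 0.721, 0.001]
wrist_force: [0.3, 0.2, 9.9]
grip_width: 37.9
finger_force: 60.9
```

Request:
drive_tool --increments '[0, 0, -0.015, 0, 0, 0, 0, 0, -0.03, 0, 0, 0, 0, 0, -0.03, 0, 0, 0, 0, 0, -0.03, 0, 0, 0, 0, 0, -0.01, 0, 0, 0, 0, 0, 0, 0, 0, 0, 0, 0, 0, 0, 0, 0]'

```text
t: 37.47
ee_pos: [523.0, 309.3, 152.3]
eef_rot: [0.0, 0.693, 0.721, 0.001]
wrist_force: [-0.5, -0.3, -1.3]
grip_width: 37.9
finger_force: 60.4
```

```bash
python3 - <<'E'
from h import *
look("wrist",["jar"])
go((612.8,7.7,155,92.4))
E
```

```text
wrist jar 0.83 bbox [270, 206, 362, 325] zt 174.1 top [522.1, 308.9, 38.8, 38.9, 48.7] all [522.1, 308.8, 39.0, 38.8, 49.9] 8607
t 37.57 tcp [522.4 309.  150.6] psi 92.29 w 38.2 F [-0.9  0.8 -0.6] ff 60.4 j7 -0.96
  d tool[mm] [-304.7   78.2   -4.4] then rz -0.002
```

Request:
drive_tool --increments '[-0.015, 0.004, 0, 0, 0, 0, -0.03, 0.008, 0, 0, 0, 0, -0.032, 0.008, 0, 0, 0, 0, -0.032, 0.008, 0, 0, 0, 0, -0.032, 0.008, 0, 0, 0, 0, -0.032, 0.008, 0, 0, 0, 0, -0.032, 0.008, 0, 0, 0, 0, -0.032, 0.008, 0, 0, 0, 0, -0.032, 0.008, 0, 0, 0, 0, -0.022, 0.006, 0, 0, 0, 0, -0.013, 0.004, 0, 0, 0, 0, 0, 0, 0, 0, 0, 0]'

```text
t: 38.57
ee_pos: [613.1, 5.6, 150.1]
eef_rot: [-0.0, 0.694, 0.72, -0.001]
wrist_force: [-0.2, 1.3, -0.2]
grip_width: 37.8
finger_force: 60.4
```

```bash
python3 - <<'E'
from h import *
look("wrist",["jar"])
go((612.8,7.7,43.5,92.4))
E
```

```text
wrist jar 0.92 bbox [269, 205, 363, 325] zt 171.9 top [612.4, 5.0, 37.7, 39.6, 3.1] all [610.3, -55.7, 161.4, 37.8, 88.0] 8526
wrist jar 0.68 bbox [292, 86, 342, 142] zt 87.6 top [610.7, 67.1, 19.1, 18.9, 47.1] all [613.4, 63.5, 37.6, 39.3, 2.1] 2486
t 38.67 tcp [612.4   9.6 150.6] psi 92.31 w 37.8 F [ 0.2  0.8 -0.6] ff 60.4 j7 -0.43
  d tool[mm] [ -2.    0.3 107.1] then rz -0.002
```

Request:
drive_tool --increments '[-0.001, 0, 0.02, 0, 0, 0, 0, 0, 0.03, 0, 0, 0, 0, 0, 0.025, 0, 0, 0, 0, 0, 0.015, 0, 0, 0, 0, 0, 0.009, 0, 0, 0, 0, 0, 0.005, 0, 0, 0, 0, 0, 0.002, 0, 0, 0, 0, 0, 0, 0, 0, 0]'

```text
t: 39.33
ee_pos: [613.1, 8.5, 45.7]
eef_rot: [0.0, 0.693, 0.721, 0.0]
wrist_force: [-0.6, -0.3, -1.5]
grip_width: 38.2
finger_force: 60.4
```

```bash
python3 - <<'E'
from h import *
go((612.8,7.7,42.5,92.4))
E
```

```text
t 39.33 tcp [613.1   8.5  45.7] psi 92.33 w 38.2 F [-0.6 -0.3 -1.5] ff 60.4 j7 -0.51
  d tool[mm] [-0.8 -0.4  3.2] then rz -0.001
```

Request:
drive_tool --increments '[0, 0, 0.001, 0, 0, 0, 0, 0, 0.001, 0, 0, 0, 0, 0, 0.001, 0, 0, 0, 0, 0, 0, 0, 0, 0]'

```text
t: 39.67
ee_pos: [613.1, 7.7, 42.5]
eef_rot: [0.0, 0.693, 0.721, 0.0]
wrist_force: [0.0, 0.1, -1.3]
grip_width: 38.1
finger_force: 60.4
```

Request:
drive_tool --increments '[0, 0, 0, 0, 0, 0, 0, 0, 0, 0, 0, 0, 0, 0, 0, 0, 0, 0, 0, 0, 0, 0, 0, 0, 0, 0, -0.015, 0, 0, 0, 0, 0, -0.03, 0, 0, 0, 0, 0, -0.035, 0, 0, 0, 0, 0, -0.035, 0, 0, 0, 0, 0, 0, 0, 0, 0]' --fingers 0.06

```text
t: 40.42
ee_pos: [615.6, 8.5, 164.8]
eef_rot: [0.003, 0.693, 0.721, 0.003]
wrist_force: [1.9, -0.6, -0.4]
grip_width: 60.3
finger_force: 0.0
```

```bash
python3 - <<'E'
from h import *
look("wrist",["jar","tube"])
go((590,-283,165,92.3),(590,-283,65,143.3))
E
```

```text
wrist jar 0.95 bbox [285, 165, 337, 223] zt 64.0 top [612.4, 7.0, 38.2, 38.6, 11.0] all [617.5, 6.1, 38.4, 47.8, 76.0] 2273
t 40.57 tcp [613.    7.6 158.3] psi 92.28 w 59.8 F [-0.5  0.  -1.2] ff 0.0 j7 -0.42
  d tool[mm] [-289.5  -34.5   -6.7] then rz -0.0
  d tool[mm] [  0.   0. 100.] then rz -0.89
```

Request:
drive_tool --increments '[-0.018, -0.002, -0.004, 0, 0, 0, -0.03, -0.0035, -0.003, 0, 0, 0, -0.032, -0.004, 0, 0, 0, 0, -0.032, -0.004, 0, 0, 0, 0, -0.032, -0.004, 0, 0, 0, 0, -0.032, -0.004, 0, 0, 0, 0, -0.032, -0.004, 0, 0, 0, 0, -0.032, -0.004, 0, 0, 0, 0, -0.03, -0.003, 0, 0, 0, 0, -0.0195, -0.002, 0, 0, 0, 0]'

```text
t: 41.4
ee_pos: [588.5, -286.2, 163.1]
eef_rot: [-0.001, 0.694, 0.72, -0.001]
wrist_force: [-0.0, -0.8, 0.2]
grip_width: 60.5
finger_force: 0.0
```

Request:
drive_tool --increments '[0, 0, 0, 0, 0, -0.111, 0, 0, 0, 0, 0, -0.111, 0, 0, 0, 0, 0, -0.111, 0, 0, 0, 0, 0, -0.111, 0, 0, 0, 0, 0, -0.111, 0, 0, 0, 0, 0, -0.111, 0, 0, 0, 0, 0, -0.111, 0, 0, 0, 0, 0, -0.111, 0, 0, 0, 0, 0, 0]'

```text
t: 42.15
ee_pos: [589.4, -282.6, 163.2]
eef_rot: [-0.001, 0.313, 0.95, 0.0]
wrist_force: [-1.1, -0.3, -0.7]
grip_width: 60.0
finger_force: 0.0
```

```bash
python3 - <<'E'
from h import *
look("wrist",["tube"])
go((590,-283,60,143.3))
E
```

```text
wrist tube 0.66 bbox [295, 161, 336, 237] zt 87.5 top [591.0, -282.9, 9.7, 38.2, 53.4] all [591.1, -282.6, 33.4, 38.2, 51.9] 1860
t 42.25 tcp [ 589.6 -282.7  163.5] psi 142.95 w 59.8 F [-0.   0.2 -0.2] ff 0.0 j7 0.84
  d tool[mm] [ -0.5  -0.  103.5] then rz -0.006
```

Request:
drive_tool --increments '[0, 0.0005, 0.02, 0, 0, -0.006, 0, 0, 0.033, 0, 0, 0, 0, 0, 0.028, 0, 0, 0, 0, 0, 0.015, 0, 0, 0, 0, 0, 0.007, 0, 0, 0, 0, 0, 0, 0, 0, 0]'

```text
t: 42.75
ee_pos: [590.0, -282.0, 60.3]
eef_rot: [-0.001, 0.314, 0.95, 0.0]
wrist_force: [0.9, -0.0, 0.5]
grip_width: 59.7
finger_force: 0.0
```

Request:
drive_tool --increments '[0, 0, 0, 0, 0, 0, 0, 0, 0, 0, 0, 0, 0, 0, 0, 0, 0, 0, 0, 0, 0, 0, 0, 0, 0, 0, 0, 0, 0, 0, 0, 0, 0, 0, 0, 0, 0, 0, 0, 0, 0, 0, 0, 0, 0, 0, 0, 0, 0, 0, 0, 0, 0, 0]' --fingers 0

```text
t: 43.5
ee_pos: [590.9, -282.7, 62.5]
eef_rot: [0.001, 0.313, 0.95, -0.0]
wrist_force: [-1.1, 0.1, 6.8]
grip_width: 8.6
finger_force: 59.8
```

Request:
drive_tool --increments '[0, 0, -0.015, 0, 0, 0, 0, 0, -0.03, 0, 0, 0, 0, 0, -0.03, 0, 0, 0, 0, 0, -0.03, 0, 0, 0, 0, 0, -0.01, 0, 0, 0, 0, 0, 0, 0, 0, 0]'

```text
t: 44.0
ee_pos: [591.6, -282.7, 180.4]
eef_rot: [0.002, 0.313, 0.95, -0.0]
wrist_force: [0.7, 0.0, 0.1]
grip_width: 8.8
finger_force: 58.5
```

Request:
drive_tool --increments '[0, 0, 0, 0, 0, 0.111, 0, 0, 0, 0, 0, 0.111, 0, 0, 0, 0, 0, 0.111, 0, 0, 0, 0, 0, 0.111, 0, 0, 0, 0, 0, 0.111, 0, 0, 0, 0, 0, 0.111, 0, 0, 0, 0, 0, 0.111, 0, 0, 0, 0, 0, 0.111, 0, 0, 0, 0, 0, 0]'

```text
t: 44.75
ee_pos: [590.1, -282.2, 176.1]
eef_rot: [-0.0, 0.693, 0.721, -0.0]
wrist_force: [-1.1, 0.3, -0.5]
grip_width: 8.9
finger_force: 58.5
```

```bash
python3 - <<'E'
from h import *
look("wrist",["tube"],save="pics/w8.png")
go((615.3,-52.3,175,92.4))
E
```

```text
wrist tube 0.61 bbox [285, 192, 344, 325] zt 201.1 top [589.7, -282.5, 9.5, 38.1, 3.3] all [589.2, -280.5, 35.8, 35.5, 51.8] 4170
t 44.85 tcp [ 590.1 -282.2  176.1] psi 92.87 w 8.5 F [-0.2  0.2  0.1] ff 58.5 j7 0.08
  d tool[mm] [228.4  36.7   1.1] then rz 0.008
```

View pics/w8.png

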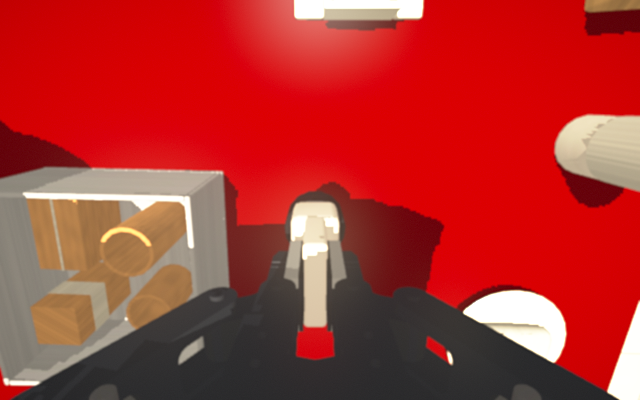

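The tube hangs straight from its tail at (315,260). The bin at left still holds all four pieces.

Request:
drive_tool --increments '[0.015, 0.0025, 0, 0, 0, 0.008, 0.03, 0.005, 0, 0, 0, 0, 0.032, 0.005, 0, 0, 0, 0, 0.032, 0.005, 0, 0, 0, 0, 0.032, 0.005, 0, 0, 0, 0, 0.032, 0.005, 0, 0, 0, 0, 0.028, 0.005, 0, 0, 0, 0, 0.018, 0.003, 0, 0, 0, 0, 0.009, 0.0015, 0, 0, 0, 0, 0, 0, 0, 0, 0, 0, 0, 0, 0, 0, 0, 0]'

```text
t: 45.77
ee_pos: [618.4, -54.1, 176.1]
eef_rot: [0.0, 0.693, 0.721, -0.0]
wrist_force: [0.3, -0.4, -0.5]
grip_width: 8.7
finger_force: 58.5
```

```bash
python3 - <<'E'
from h import *
look("wrist",["tube"])
go((615.3,-52.3,69,92.4))
E
```

```text
wrist tube 0.67 bbox [285, 190, 346, 326] zt 201.1 top [617.9, -54.5, 9.5, 38.4, 2.6] all [617.4, -52.3, 34.9, 35.6, 44.8] 4214
t 45.87 tcp [618.3 -55.1 176.1] psi 92.12 w 8.7 F [-0.2 -0.3 -0.6] ff 58.5 j7 -0.31
  d tool[mm] [  2.9  -2.9 107.1] then rz -0.005
```

Request:
drive_tool --increments '[0.0025, -0.0025, 0.02, 0, 0, 0, 0, 0, 0.03, 0, 0, 0, 0, 0, 0.025, 0, 0, 0, 0, 0, 0.015, 0, 0, 0, 0, 0, 0.009, 0, 0, 0, 0, 0, 0.005, 0, 0, 0, 0, 0, 0.002, 0, 0, 0, 0, 0, 0, 0, 0, 0]'

```text
t: 46.53
ee_pos: [616.2, -51.2, 70.7]
eef_rot: [0.0, 0.694, 0.72, 0.0]
wrist_force: [0.2, 0.2, 0.3]
grip_width: 8.5
finger_force: 58.6
```

```bash
python3 - <<'E'
from h import *
go((615.3,-52.3,67.3,92.4))
E
```

```text
t 46.53 tcp [616.2 -51.2  70.7] psi 92.15 w 8.5 F [0.2 0.2 0.3] ff 58.6 j7 -0.39
  d tool[mm] [-1.1 -0.9  3.4] then rz -0.004
```

Lower by 3.5 mm, release, then go on to the roll-on.

Request:
drive_tool --increments '[0, 0, 0.001, 0, 0, 0, 0, 0, 0.001, 0, 0, 0, 0, 0, 0.001, 0, 0, 0, 0, 0, 0, 0, 0, 0]'

```text
t: 46.87
ee_pos: [616.0, -50.8, 67.5]
eef_rot: [0.0, 0.694, 0.72, 0.0]
wrist_force: [0.7, -0.2, 0.7]
grip_width: 8.9
finger_force: 58.6
```

Request:
drive_tool --increments '[0, 0, 0, 0, 0, 0, 0, 0, 0, 0, 0, 0, 0, 0, 0, 0, 0, 0, 0, 0, 0, 0, 0, 0, 0, 0, 0, 0, 0, 0, 0, 0, -0.015, 0, 0, 0, 0, 0, -0.03, 0, 0, 0, 0, 0, -0.035, 0, 0, 0, 0, 0, -0.015, 0, 0, 0, 0, 0, 0, 0, 0, 0]' --fingers 0.06

```text
t: 47.7
ee_pos: [617.6, -50.6, 166.2]
eef_rot: [0.002, 0.694, 0.72, 0.002]
wrist_force: [-0.3, 0.0, 0.7]
grip_width: 59.6
finger_force: 0.0
```

```bash
python3 - <<'E'
from h import *
look("wrist",["tube"])
go((440,159,165,92.3))
look("top",["rollon"])
E
```

```text
wrist tube 0.63 bbox [293, 162, 334, 235] zt 91.5 top [614.6, -51.3, 9.7, 37.9, 2.2] all [615.6, -55.7, 33.5, 46.6, 6.9] 1841
t 47.8 tcp [616.1 -50.9 162.6] psi 92.17 w 60.3 F [-0.3  0.1 -0.2] ff 0.0 j7 -0.33
  d tool[mm] [ 216.4 -168.    -2.4] then rz -0.002
top rollon 0.76 bbox [240, 227, 261, 239] zt 74.0 top [439.4, 158.0, 29.1, 28.7, 88.0] all [437.6, 156.4, 33.0, 33.0, 1.5] 241
top rollon 0.67 bbox [437, 228, 464, 279] zt 90.4 top [354.3, -284.2, 57.4, 20.5, 21.8] all [374.1, -286.9, 114.7, 48.8, 28.1] 545
```

Request:
drive_tool --increments '[0.015, -0.012, 0, 0, 0, 0, 0.024, -0.019, 0, 0, 0, 0, 0.026, -0.02, 0, 0, 0, 0, 0.026, -0.02, 0, 0, 0, 0, 0.026, -0.02, 0, 0, 0, 0, 0.026, -0.02, 0, 0, 0, 0, 0.026, -0.02, 0, 0, 0, 0, 0.025, -0.019, 0, 0, 0, 0, 0.015, -0.012, 0, 0, 0, 0, 0.0075, -0.006, 0, 0, 0, 0, 0, 0, 0, 0, 0, 0, 0, 0, 0, 0, 0, 0]'

```text
t: 48.9
ee_pos: [440.0, 158.9, 161.9]
eef_rot: [-0.0, 0.693, 0.721, -0.0]
wrist_force: [0.0, 0.5, -0.2]
grip_width: 59.9
finger_force: 0.0
```

```bash
python3 - <<'E'
from h import *
look("wrist",["rollon"])
go((440.5,160,37,92.2))
E
```

```text
wrist rollon 0.74 bbox [293, 161, 342, 218] zt 74.5 top [440.4, 160.1, 30.8, 31.4, 43.4] all [440.9, 161.1, 35.8, 37.2, 67.8] 2207
t 49.0 tcp [440.4 158.2 161.9] psi 92.09 w 59.7 F [ 0.2 -0.2 -0.5] ff 0.0 j7 -0.81
  d tool[mm] [1.800e+00 1.000e-01 1.249e+02] then rz -0.002
```

Request:
drive_tool --increments '[0.002, 0, 0.02, 0, 0, 0, 0, 0, 0.033, 0, 0, 0, 0, 0, 0.033, 0, 0, 0, 0, 0, 0.025, 0, 0, 0, 0, 0, 0.014, 0, 0, 0, 0, 0, 0, 0, 0, 0]'

```text
t: 49.5
ee_pos: [438.8, 159.9, 34.6]
eef_rot: [-0.001, 0.694, 0.72, -0.002]
wrist_force: [-1.9, -0.4, 1.0]
grip_width: 60.5
finger_force: 0.0
```

Request:
drive_tool --increments '[0, 0, 0, 0, 0, 0, 0, 0, 0, 0, 0, 0, 0, 0, 0, 0, 0, 0, 0, 0, 0, 0, 0, 0, 0, 0, 0, 0, 0, 0, 0, 0, 0, 0, 0, 0, 0, 0, 0, 0, 0, 0]' --fingers 0

```text
t: 50.08
ee_pos: [440.6, 161.3, 38.2]
eef_rot: [0.001, 0.694, 0.72, 0.001]
wrist_force: [1.0, -1.1, 10.2]
grip_width: 36.4
finger_force: 60.9
```

Request:
drive_tool --increments '[0, 0, -0.015, 0, 0, 0, 0, 0, -0.03, 0, 0, 0, 0, 0, -0.03, 0, 0, 0, 0, 0, -0.03, 0, 0, 0, 0, 0, -0.01, 0, 0, 0, 0, 0, 0, 0, 0, 0, 0, 0, 0, 0, 0, 0]'

```text
t: 50.67
ee_pos: [440.1, 160.9, 152.5]
eef_rot: [0.0, 0.694, 0.72, 0.0]
wrist_force: [-0.2, -0.9, -0.4]
grip_width: 35.8
finger_force: 60.1
```

```bash
python3 - <<'E'
from h import *
look("wrist",["rollon"])
go((617.8,-112.2,155,92.4))
E
```

```text
wrist rollon 0.73 bbox [270, 201, 360, 329] zt 188.9 top [439.0, 161.2, 30.6, 31.8, 89.0] all [439.3, 161.9, 36.9, 35.0, 29.1] 8803
wrist rollon 0.46 bbox [428, 187, 563, 398] zt 41.0 top [592.4, 95.2, 135.5, 243.4, 26.3] all [559.7, 49.8, 239.6, 181.9, 85.8] 8466
t 50.77 tcp [439.4 160.9 151.4] psi 92.17 w 36.0 F [ 0.2 -1.  -0.4] ff 60.1 j7 -0.84
  d tool[mm] [-279.6  168.    -3.6] then rz -0.004
```

Request:
drive_tool --increments '[-0.014, 0.0085, 0, 0, 0, 0, -0.026, 0.0155, 0, 0, 0, 0, -0.028, 0.017, 0, 0, 0, 0, -0.028, 0.017, 0, 0, 0, 0, -0.028, 0.017, 0, 0, 0, 0, -0.028, 0.017, 0, 0, 0, 0, -0.028, 0.017, 0, 0, 0, 0, -0.028, 0.017, 0, 0, 0, 0, -0.028, 0.017, 0, 0, 0, 0, -0.022, 0.0125, 0, 0, 0, 0, -0.014, 0.0085, 0, 0, 0, 0, -0.0075, 0.004, 0, 0, 0, 0]'

```text
t: 51.77
ee_pos: [618.4, -113.8, 150.3]
eef_rot: [-0.001, 0.694, 0.72, -0.001]
wrist_force: [0.2, 0.5, -1.2]
grip_width: 35.9
finger_force: 60.1
```

Request:
drive_tool --increments '[0, 0, 0, 0, 0, 0, 0, 0, 0, 0, 0, 0, 0, 0, 0, 0, 0, 0]'

```text
t: 52.02
ee_pos: [617.7, -110.1, 152.0]
eef_rot: [-0.0, 0.693, 0.721, -0.0]
wrist_force: [1.3, 0.3, -0.7]
grip_width: 36.3
finger_force: 60.1
```

```bash
python3 - <<'E'
from h import *
look("wrist",["rollon"])
go((617.8,-112.2,43.5,92.4))
E
```

```text
wrist rollon 0.97 bbox [272, 202, 362, 328] zt 188.3 top [617.1, -109.8, 29.9, 31.1, 67.9] all [617.2, -108.7, 35.8, 34.2, 0.7] 8640
t 52.12 tcp [ 617.9 -110.4  152.4] psi 92.27 w 36.1 F [-0.6  0.4 -0.5] ff 60.1 j7 -0.24
  d tool[mm] [ -1.8  -0.2 108.9] then rz -0.002
```

Request:
drive_tool --increments '[-0.002, 0, 0.02, 0, 0, 0, 0, 0, 0.03, 0, 0, 0, 0, 0, 0.026, 0, 0, 0, 0, 0, 0.015, 0, 0, 0, 0, 0, 0.009, 0, 0, 0, 0, 0, 0.005, 0, 0, 0, 0, 0, 0.002, 0, 0, 0, 0, 0, 0, 0, 0, 0]'

```text
t: 52.78
ee_pos: [618.8, -113.6, 45.9]
eef_rot: [0.0, 0.694, 0.72, 0.0]
wrist_force: [0.9, 0.6, 0.5]
grip_width: 36.4
finger_force: 60.1
```

```bash
python3 - <<'E'
from h import *
go((617.8,-112.2,42.4,92.4))
E
```

```text
t 52.78 tcp [ 618.8 -113.6   45.9] psi 92.18 w 36.4 F [0.9 0.6 0.5] ff 60.1 j7 -0.31
  d tool[mm] [ 1.4 -0.9  3.5] then rz -0.004
```

Request:
drive_tool --increments '[0.001, 0, 0.001, 0, 0, 0, 0, 0, 0.001, 0, 0, 0, 0, 0, 0.001, 0, 0, 0, 0, 0, 0, 0, 0, 0]'

```text
t: 53.12
ee_pos: [618.4, -112.8, 42.5]
eef_rot: [0.0, 0.694, 0.72, 0.0]
wrist_force: [-0.4, 0.2, -0.2]
grip_width: 35.8
finger_force: 60.1
```

Request:
drive_tool --increments '[0, 0, 0, 0, 0, 0, 0, 0, 0, 0, 0, 0, 0, 0, 0, 0, 0, 0, 0, 0, 0, 0, 0, 0, 0, 0, -0.015, 0, 0, 0, 0, 0, -0.03, 0, 0, 0, 0, 0, -0.035, 0, 0, 0, 0, 0, -0.035, 0, 0, 0, 0, 0, -0.02, 0, 0, 0, -0.02, 0, 0, 0, 0, 0, -0.03, 0, 0, 0, 0, 0]' --fingers 0.06

```text
t: 54.03
ee_pos: [621.3, -160.3, 180.7]
eef_rot: [0.001, 0.692, 0.722, 0.001]
wrist_force: [0.2, -0.4, 0.3]
grip_width: 59.8
finger_force: 0.0
```

Request:
drive_tool --increments '[-0.03, 0, 0, 0, 0, 0, -0.03, 0, 0, 0, 0, 0, -0.03, 0, 0, 0, 0, 0, -0.03, 0, 0, 0, 0, 0, -0.03, 0, 0, 0, 0, 0, -0.02, 0, 0, 0, 0, 0, 0, 0, 0, 0, 0, 0, 0, 0, 0, 0, 0, 0, 0, 0, 0, 0, 0, 0]'

```text
t: 54.78
ee_pos: [626.8, -331.6, 178.1]
eef_rot: [0.0, 0.693, 0.721, 0.0]
wrist_force: [-0.6, 1.2, 0.6]
grip_width: 59.5
finger_force: 0.0
```

```bash
python3 - <<'E'
from h import *
go()
look("top",["round_bottle","square_bottle","jar","tube","rollon","tumbler","cotton_jar"],save="pics/t9.png")
look("side",["rollon","tumbler"],save="pics/s9.png")
a,b=cv2.imread("pics/t9.png"),cv2.imread("pics/s9.png")
cv2.imwrite("pics/f9.png",np.vstack([cv2.resize(a[120:300,110:540],(717,300)),cv2.resize(b[100:370,200:560],(400,300)) if 0 else cv2.copyMakeBorder(cv2.resize(b[100:370,200:560],(400,300)),0,0,0,317,0)]))
E
```

```text
t 54.78 tcp [ 626.8 -331.6  178.1] psi 92.22 w 59.5 F [-0.6  1.2  0.6] ff 0.0 j7 0.14
top round_bottle 0.68 bbox [256, 150, 274, 172] zt 90.7 top [604.5, 124.0, 17.3, 18.8, 4.2] all [601.9, 123.0, 27.9, 34.3, 17.5] 237
top square_bottle 0.74 bbox [285, 152, 298, 170] zt 87.6 top [608.7, 66.2, 18.2, 16.9, 88.4] all [605.3, 63.9, 30.6, 39.3, 88.1] 251
top jar 0.53 bbox [306, 148, 325, 173] zt 64.5 top [608.9, 5.0, 34.6, 36.1, 42.6] all [609.8, 4.3, 35.9, 38.0, 62.7] 255
top tube 0.52 bbox [328, 148, 350, 170] zt 91.3 top [613.0, -52.4, 9.1, 34.3, 4.5] all [606.3, -53.3, 21.3, 36.3, 8.7] 241
top rollon 0.69 bbox [359, 149, 374, 164] zt 77.7 top [614.9, -114.8, 24.6, 31.3, 14.9] all [612.5, -113.5, 28.3, 34.1, 4.1] 243
top tumbler 0.69 bbox [166, 141, 198, 173] zt 85.3 top [615.1, 307.0, 59.1, 59.2, 71.5] all [615.1, 307.0, 59.1, 59.2, 71.5] 727
top cotton_jar 0.92 bbox [144, 231, 177, 257] zt 77.2 top [416.5, 361.1, 50.5, 49.5, 16.9] all [415.2, 358.6, 54.6, 53.2, 18.4] 746
top cotton_jar 0.52 bbox [358, 147, 373, 167] zt 77.6 top [615.7, -114.8, 27.9, 28.8, 45.0] all [614.5, -116.0, 32.5, 40.0, 44.9] 261
side rollon 0.59 bbox [300, 166, 314, 186] zt 77.0 top [614.0, -106.3, 20.1, 13.6, 40.5] all [610.1, -106.1, 26.2, 18.9, 39.5] 130
side rollon 0.59 bbox [220, 253, 258, 306] zt 85.4 top [618.1, 310.7, 58.4, 61.6, 52.1] all [618.1, 310.7, 58.4, 62.0, 53.3] 1242
side tumbler 0.73 bbox [222, 253, 258, 306] zt 85.2 top [616.7, 311.0, 61.0, 58.9, 84.3] all [616.7, 311.0, 61.0, 58.9, 84.3] 1225
```

View pics/f9.png

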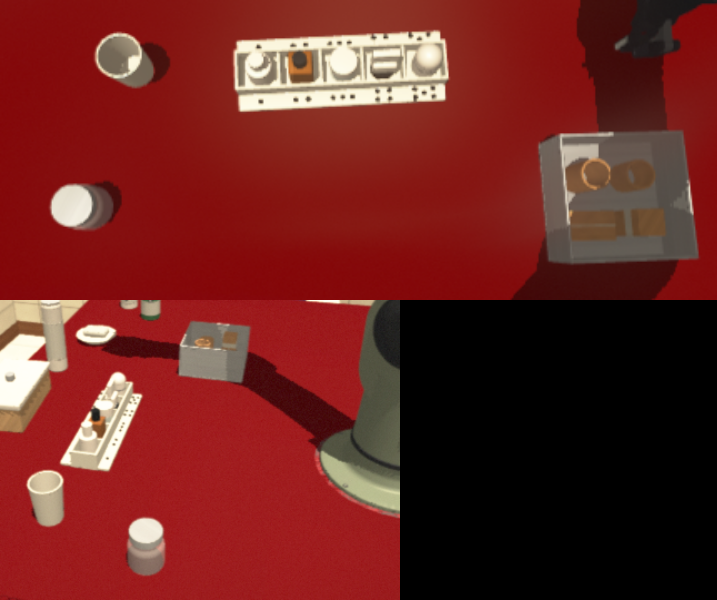

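The final views show all five toiletries upright in pockets 1–5 (258–428, 60), all four pieces of rubbish in the bin, and the tumbler and cotton jar where they stood. Handing in.

```bash
python3 -c "
from rig import *
print(finish_job())"
```

```text
the job is handed in; nothing more can be done
None
```

Handed in at about 55 s of the 210 s allowed: all four pieces of cardboard are in the bin, the five toiletries stand in pockets 1–5 in order, and the tumbler and cotton jar did not move.

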